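Turn a housing half-shell over and tray it like its twin

ROBOT

A 7-joint arm with a two-finger parallel gripper is mounted at the origin on a cart in front of the work surface, level with it; the furniture and walls round the work are solid. World frame = base frame: x ahead of the robot, y to its left, z up, the work surface at z = 0. Lengths are in m, angles in degrees, forces in N, time in s.
With the tool pointing down it reaches from about 0.4 to 0.875 m from the base axis. Payload 4.4 kg.
Tool frame: the origin (TCP) lies midway between the tips of the shut fingers; the grasp point (between the pads) lies 19 mm behind it; z points along the fingers, x is the direction in which the jaws open and shut, and the axes are right-handed (so a half turn about z gives the same grasp; the last joint's range is limited). The gripper opens to 85 mm and grips with 20 to 120 N. Pads are 22 mm wide; open, the fingers measure 114 mm over their backs; the gripper's body (76 mm by 85 mm) begins 54 mm behind the grasp point. The pads swing forward as they close: fully open they stand 13 mm farther back than shut.
Start: joints at [59.828, 36.005, 2.206, 86.941, -1.547, 57.084, -1.146], TCP at [0.289, -0.582, 0.231] pointing down, gripper open.
Joint ranges: [-175.42, 175.42], [-21.48, 121.26], [-71.46, 75.88], [10.55, 141.38], [-63.04, 243.04], [13.31, 113.54], [-168.57, 168.57]. Speed limits (degrees/s): [147.25, 147.25, 180, 180, 180, 180, 180].

INTERFACE

Orientations are given as a 3x3 rotation matrix whose columns are the frame's x, y, z axes.
In Python, from bench import sensors, viewer, job_done, finder gives the robot as it stands.
- The arm moves only by the tool carry_out, never from a script. Its argument "motion" is a list of rows, each an object of numbers: "hand": the opening, from 0 (shut) to 1 (fully open); "dx", "dy", "dz": the shift along the tool's x, y, z in m; "twist": the turn about the tool's z in rad. A call has 1 to 10 rows; each row is the pose to reach, as a shift and turn from the pose commanded when the call began, along the tool's axes at that moment; what a row does not reach only later rows make up. A row lasts 1/10 s, in which the tool goes at most 50 mm and 8.59 degrees, less where a joint would pass 70% of its speed; a pose out of reach is approached as far as the arm can. A call with a gripper value outside its range is refused whole. The fingers move at their own pace and stop on an object; the grip force is fixed at half the most. Time passes only in rows, so rows that repeat a pose let the fingers close. It gives the time, the measured TCP pose, the force and the opening at its end, in the units of the state.
- sensors.sense(): the state, without advancing time (a new reading comes with each control period).
- viewer.grab_frame(name): name is "scene" or "top" or "wrist"; returns the picture (384x512x3 uint8, red, green, blue); there is no depth.
- viewer.calibration(name): a dict with "fx", "fy", "cx", "cy" (pixels), "pose" (4x4, takes a point from camera to world coordinates); the wrist camera has in their place "hand_eye" (4x4, takes a point from camera to tool coordinates, whose origin is the TCP and whose axes are the tool frame's). Camera axes: x right, y down, z forward; pixel columns grow to the right and rows downward; lengths in m; the calibration is good to about 2 mm. A picture is of the moment at which its call begins: read the wrist's pose just before it. calibration takes no time and is no camera call.
- job_done(): hands the job in, once; it reports no verdict.
Trained networks look in the newest picture that a camera, given by its name, has taken for a name from the list of things; names that differ only in an ending like _2 or _b are one class to them, and where a whole thing is asked for, a point or a joint stands for the part that bears it (a point fixed in the world has none). Each returns a list of dicts, best first, with "score" (0 to 1); they miss things now and then, are a little off and sometimes report something else, mostly with a low value. They report only what shows in the picture. A call takes as long as a camera call.
- finder.find_in(camera, thing): "box" ([left, top, width, height] in pixels, round what is visible of it).
- finder.silhouettes(camera, thing): "region" (384x512 bool, what is visible of it) and "box" ([left, top, width, height] in pixels, round what is visible of it).
The state is a dict: "clock": time; "joint_pos": joint angles; "dq": joint speeds; "effort": joint torques, N m; "ee_pos": TCP position; "eef_rot": TCP orientation; "force": force on the tool from outside, world axes, zero at the start; "wrist_torque": the same for the moment, N m; "opening": finger opening in m.
Only numpy, scipy, OpenCV 4.12 (cv2) and the standard library are available. Lean on these libraries where they do the work, as an engineer would, in place of code of your own. Each camera call takes 0.05 s, during which the arm holds its last target.

TASK

One aluminium housing half-shell lies open side down on the bench. Turn it over and lay it flat in the empty blue tray just as its twin lies in the other tray: open side up, with its screw ear at the tray's yellow end. Lay it down rather than dropping it in, let go, and do not disturb the twin or the things lying about.

Things in the scene. Friction and masses are not known exactly. Their poses are not given: they have to be found in the camera images.
- shell: Half-shell to turn over: rigid aluminium box lacking one large face, 50 (its x) x 120 (its y) x 44 mm (its z), walls 3 mm, 0.13 kg, vent slots in the closed back. Origin: centre of the open rim, on the table at the start. z runs from the open side to the closed back: up at the start (open side down), down at the end. y runs along the length to the ear end, roughly the robot's left at the start.
- shell_foot (a point): Centre of the shell's plain short end, at (0, -60, 22) mm in its frame. This end is flat, 50 x 44 mm: the shell stands stably on it, 134 mm tall with the ear on top. The long side walls (x = -25 and +25 mm) are plain: grip across these 50 mm, near the ear end too.
- shell_ear (a point): Middle of the shell's screw ear: a flat tab 26 mm wide, 4 mm thick, that stands 14 mm out of one short end, flush with the closed back. At (0, 67, 42) mm in the shell's frame.
- shell_back (a point): Centre of the shell's closed back (outside), at (0, 0, 44) mm in the shell's frame.
- tray_empty: The empty blue tray, fixed to the table: an open rectangular tray 120 mm (its x) x 172 mm (its y) outside, 20 mm high, walls and floor 4 mm, so 112 x 164 mm inside. Origin: centre of its underside, on the table; z up. Its -y end (roughly to the robot's right) is marked with yellow stripes: the ear goes there.
- tray_full: An identical blue tray, fixed, that already holds the twin shell; it stands in front of or behind the empty one. Same frame and size.
- shell_sample: The twin half-shell, loose, already lying right in the other tray: open side up, ear at the yellow end. Its origin is the centre of the outside of its closed back, on the tray floor; its z points up, and its -y to its ear.
- led_a: White strip light module with short wires, 95 x 16 x 12 mm, lying on the table; bystander. Origin under its centre.
- led_b: White strip light module with short wires, 99 x 16 x 12 mm, lying on the table; bystander. Origin under its centre.
- tape: Roll of black tape lying flat, 64 mm across, 18 mm high; bystander. Origin under its centre.
- clamp: Blue spring clamp lying on its side, 101 x 53 x 17 mm; bystander. Origin under its centre.
- cutters: Red-handled side cutters, 130 x 52 x 12 mm; bystander. Origin under their centre.

How it is judged:
By the outcome, as a careful person would: the job done as asked, in the order asked, and still so for the second after the job is handed in, with the robot touching nothing.
It also fails if it takes over 58 s, if anything falls off the work surface, if the arm or the gripper's body presses on something with over 40 N, if the wrist force passes 120 N, or if a joint passes its speed limit or range.

## Working session

There is one attempt and no reset: what is moved stays moved. The work goes in short steps, Python scripts to look and compute and a tool call to move; the robot and the scene stay as the last step left them, time stands still between calls to the robot, and variables do not carry over. Pictures are saved under pics/ and viewed, and the job is handed in when it is done.

Besides the shell and the picture viewer there is one more tool, called after ">>>" as name(argument=value, ...), one argument or row to a line, values as JSON. carry_out: Moves the arm, as the interface text tells. Its arguments: {"type":"object","properties":{"motion":{"type":"array","items":{"type":"object","properties":{"hand":{"type":"number"},"dx":{"type":"number"},"dy":{"type":"number"},"dz":{"type":"number"},"twist":{"type":"number"}}}}},"required":["motion"]}

```bash
mkdir -p pics; ls; python3 - <<'E'
from bench import sensors, viewer, finder
import cv2
s=sensors.sense()
for k,v in s.items(): print(k,v)
for n in ["scene","top"]:
    im=viewer.grab_frame(n); cv2.imwrite(f"pics/{n}0.png",im[:,:,::-1])
    print(n,viewer.calibration(n))
print(viewer.calibration("wrist"))
E
```

```text
pics
clock 0.0
joint_pos [59.82852352 36.0614391   2.20199244 86.99735556 -1.54706119 57.08507893
 -1.14471452]
dq [ 0.02009707 -0.00210039  0.02859533  0.00315323  0.06709606 -0.0550247
  0.02269269]
effort [-1.38159969e-03 -5.63395929e+01  1.22582451e+00 -1.93438321e+01
  1.10353858e-02  1.07541075e-02 -3.45411661e-05]
ee_pos [ 0.2887682  -0.58160713  0.23035282]
eef_rot [[ 4.44681265e-01 -8.95688423e-01 -9.06372798e-04]
 [-8.95686664e-01 -4.44682188e-01  1.77532241e-03]
 [-1.99318357e-03  2.23734095e-05 -9.99998013e-01]]
force [-0.03943032 -0.03242255  0.19067244]
wrist_torque [-0.00147149  0.04217869 -0.04411537]
opening 0.08527340272459381
scene {'fx': 442.2778627269427, 'fy': 442.2778627269427, 'cx': 249.98390960498503, 'cy': 189.58609678257616, 'pose': array([[ 0.72484558, -0.31927047,  0.61046314, -0.50272468],
       [-0.68890738, -0.33893861,  0.640724  , -1.0816031 ],
       [ 0.00234528, -0.88497852, -0.46562593,  0.85038377],
       [ 0.        ,  0.        ,  0.        ,  1.        ]])}
top {'fx': 484.851019889022, 'fy': 484.851019889022, 'cx': 257.7457061010865, 'cy': 195.96871646864503, 'pose': array([[ 0.00610849, -0.99523152,  0.0973494 ,  0.37435958],
       [-0.9999772 , -0.00635982, -0.00227168, -0.01235608],
       [ 0.00287997, -0.0973333 , -0.99524768,  1.5964987 ],
       [ 0.        ,  0.        ,  0.        ,  1.        ]])}
{'fx': 337.99281702756485, 'fy': 337.99281702756485, 'cx': 254.78129506283412, 'cy': 193.13792832953027, 'hand_eye': array([[ 9.99999786e-01, -5.25129702e-04, -3.91411099e-04,
         7.60737852e-04],
       [ 6.10576971e-04,  9.63691258e-01,  2.67018327e-01,
        -6.68519483e-02],
       [ 2.36980200e-04, -2.67018508e-01,  9.63691372e-01,
        -1.42988112e-01],
       [ 0.00000000e+00,  0.00000000e+00,  0.00000000e+00,
         1.00000000e+00]])}
```

View pics/scene0.png

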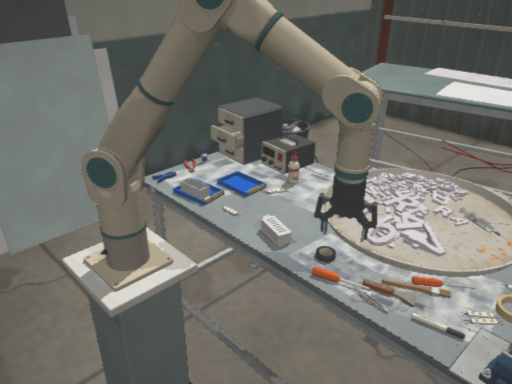

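View pics/top0.png

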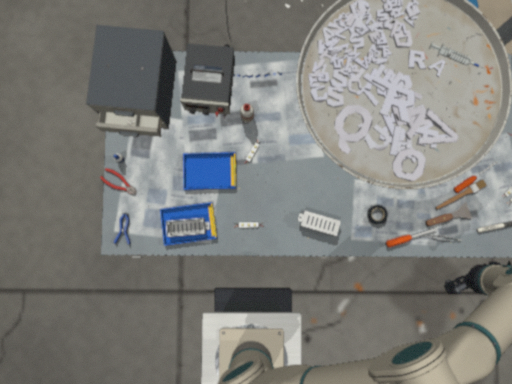

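```bash
cat > h.py <<'E'
import numpy as np, cv2
from bench import sensors, viewer, finder
def campose(n):
    c=viewer.calibration(n)
    if n=="wrist":
        s=sensors.sense(); T=np.eye(4); T[:3,:3]=s["eef_rot"]; T[:3,3]=s["ee_pos"]
        return c,T@c["hand_eye"]
    return c,c["pose"]
def p2w(uv,z,c,P):
    uv=np.atleast_2d(uv).astype(float)
    d=np.c_[(uv[:,0]-c["cx"])/c["fx"],(uv[:,1]-c["cy"])/c["fy"],np.ones(len(uv))]@P[:3,:3].T
    o=P[:3,3]; return o+d*((z-o[2])/d[:,2])[:,None]
def w2p(X,c,P):
    X=np.atleast_2d(X); q=(X-P[:3,3])@P[:3,:3]
    return np.c_[q[:,0]/q[:,2]*c["fx"]+c["cx"],q[:,1]/q[:,2]*c["fy"]+c["cy"]]
E
python3 - <<'E'
from h import *
im=viewer.grab_frame("top"); c,P=campose("top")
b=cv2.resize(im[130:270,90:350],None,fx=3,fy=3,interpolation=cv2.INTER_CUBIC)
cv2.imwrite("pics/topz.png",b[:,:,::-1])
for n,z in [("shell",.044),("tray_empty",.02),("shell_sample",.048),("shell_ear",.042)]:
    for r in finder.silhouettes("top",n)[:3]:
        cs=max(cv2.findContours(r["region"].astype(np.uint8),0,1)[0],key=cv2.contourArea)
        rect=cv2.minAreaRect(cs); w=p2w(cv2.boxPoints(rect),z,c,P)
        print(n,round(r["score"],2),rect,w.mean(0).round(3),w[:,:2].round(3).tolist())
E
```

```text
shell 0.96 ((318.4173583984375, 221.812744140625), (42.43326950073242, 18.020540237426758), 17.818889617919922) [ 0.444 -0.211  0.044] [[0.437, -0.137], [0.492, -0.155], [0.451, -0.284], [0.397, -0.266]]
tray_empty 0.95 ((209.0, 170.5), (37.0, 52.0), 90.0) [0.612 0.145 0.02 ] [[0.673, 0.231], [0.674, 0.06], [0.551, 0.059], [0.55, 0.229]]
tray_empty 0.42 ((119.30001068115234, 181.90000915527344), (35.329872131347656, 14.758047103881836), 26.56505012512207) [0.572 0.438 0.02 ] [[0.576, 0.5], [0.62, 0.48], [0.568, 0.375], [0.525, 0.395]]
shell_sample 0.71 ((187.46153259277344, 226.3076934814453), (16.308185577392578, 43.59943771362305), 86.8201675415039) [0.427 0.208 0.048] [[0.449, 0.279], [0.457, 0.14], [0.406, 0.136], [0.397, 0.275]]
shell_ear 0.79 ((318.5, 222.50003051757812), (42.37451934814453, 17.708751678466797), 18.43494987487793) [ 0.442 -0.211  0.042] [[0.436, -0.138], [0.49, -0.156], [0.448, -0.285], [0.394, -0.266]]
```

View pics/topz.png

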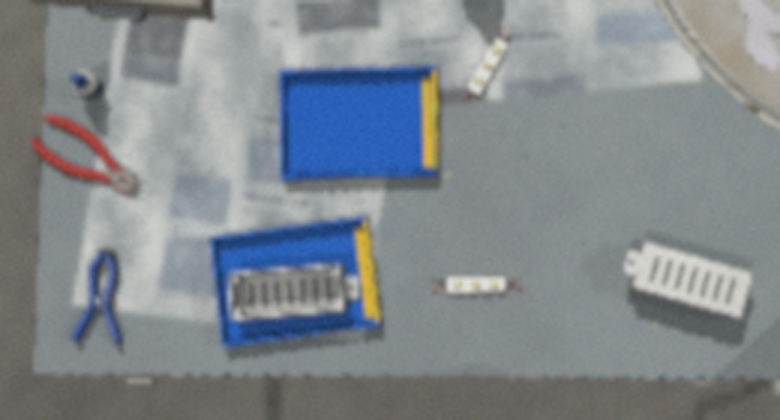

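>>> carry_out(
  motion=[
    {"dx": -0.266,"dy": -0.301,"dz": 0.0,"twist": -0.806,"hand": 1},
    {"dx": -0.266,"dy": -0.301,"dz": 0.0,"twist": -0.806,"hand": 1},
    {"dx": -0.266,"dy": -0.301,"dz": 0.0,"twist": -0.806,"hand": 1},
    {"dx": -0.266,"dy": -0.301,"dz": 0.0,"twist": -0.806,"hand": 1},
    {"dx": -0.266,"dy": -0.301,"dz": 0.0,"twist": -0.806,"hand": 1},
    {"dx": -0.266,"dy": -0.301,"dz": 0.0,"twist": -0.806,"hand": 1},
    {"dx": -0.266,"dy": -0.301,"dz": 0.0,"twist": -0.806,"hand": 1},
    {"dx": -0.266,"dy": -0.301,"dz": 0.0,"twist": -0.806,"hand": 1},
    {"dx": -0.266,"dy": -0.301,"dz": 0.0,"twist": -0.806,"hand": 1},
    {"dx": -0.266,"dy": -0.301,"dz": 0.0,"twist": -0.806,"hand": 1},
  ],
)

```text
clock: 1.35
ee_pos: [0.4411, -0.2088, 0.2316]
eef_rot: [[0.955, -0.296, 0.0], [-0.296, -0.955, -0.0], [0.001, 0.0, -1.0]]
force: [-0.2, -1.0, -0.2]
opening: 0.0855
```

```bash
python3 - <<'E'
from h import *
s=sensors.sense(); print(s["clock"],s["ee_pos"],s["eef_rot"].round(4) if hasattr(s["eef_rot"],"round") else s["eef_rot"],s["dq"])
c,P=campose("wrist"); im=viewer.grab_frame("wrist"); cv2.imwrite("pics/w1.png",im[:,:,::-1]); np.savez("w1.npz",P=P,im=im)
for n in ["shell","shell_ear"]:
    for r in finder.silhouettes("wrist",n)[:2]:
        cs=max(cv2.findContours(r["region"].astype(np.uint8),0,1)[0],key=cv2.contourArea)
        rect=cv2.minAreaRect(cs); print(n,r["score"],r["box"],rect,p2w(cv2.boxPoints(rect),.044,c,P).round(4).tolist())
E
```

```text
1.35 [ 0.44105152 -0.20884903  0.23156865] [[ 9.553e-01 -2.958e-01  5.000e-04]
 [-2.958e-01 -9.553e-01 -2.000e-04]
 [ 5.000e-04  1.000e-04 -1.000e+00]] [ 2.81265085  0.34569675  2.53487177 -0.21282164  0.56183818  0.0894801
  0.42403646]
shell 0.6 [228.6, 104.2, 52.1, 131.4] ((256.0, 169.5), (131.0, 52.0), 90.0) [[0.4372, -0.1422, 0.044], [0.4841, -0.1568, 0.044], [0.4474, -0.2848, 0.044], [0.3952, -0.2686, 0.044]]
shell_ear 0.58 [231.1, 104.3, 52.6, 132.5] ((256.0, 169.5), (131.0, 52.0), 90.0) [[0.4372, -0.1422, 0.044], [0.4841, -0.1568, 0.044], [0.4474, -0.2848, 0.044], [0.3952, -0.2686, 0.044]]
```

View pics/w1.png

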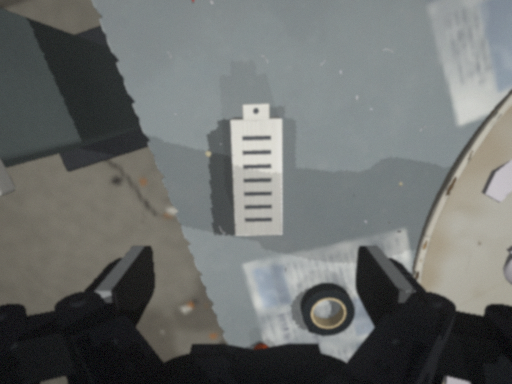

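```bash
python3 - <<'E'
from h import *
d=np.load("w1.npz"); im=d["im"]
b=cv2.resize(im[95:245,205:305],None,fx=4,fy=4,interpolation=cv2.INTER_CUBIC)
cv2.imwrite("pics/w1z.png",b[:,:,::-1])
g=cv2.cvtColor(im,cv2.COLOR_RGB2GRAY).astype(int)
for v in (130,155,182,210): print(v,g[v,222:242].tolist(),g[v,274:294].tolist())
for u in (240,274): print(u,g[110:128,u].tolist(),g[228:244,u].tolist())
E
```

```text
130 [91, 92, 90, 90, 90, 87, 90, 102, 138, 184, 210, 216, 216, 216, 215, 217, 215, 218, 217, 217] [216, 216, 218, 220, 221, 222, 220, 199, 167, 134, 125, 126, 125, 120, 124, 123, 122, 122, 123, 120]
155 [76, 78, 80, 80, 80, 77, 85, 86, 97, 130, 175, 202, 211, 215, 216, 217, 218, 216, 217, 214] [219, 219, 220, 222, 222, 224, 223, 208, 173, 139, 126, 122, 125, 124, 121, 123, 123, 122, 122, 123]
182 [75, 77, 73, 70, 66, 69, 67, 70, 69, 76, 104, 145, 170, 179, 184, 181, 182, 182, 183, 184] [188, 188, 187, 190, 193, 192, 199, 194, 167, 138, 124, 123, 123, 123, 123, 122, 124, 123, 122, 123]
210 [77, 78, 75, 74, 78, 78, 75, 76, 77, 77, 77, 97, 136, 168, 179, 177, 180, 182, 178, 180] [185, 184, 183, 185, 184, 185, 189, 194, 171, 138, 126, 123, 121, 122, 124, 121, 122, 122, 121, 123]
240 [136, 135, 137, 135, 137, 133, 127, 114, 111, 151, 190, 211, 215, 216, 215, 216, 216, 218] [179, 177, 178, 176, 178, 176, 182, 168, 143, 132, 132, 140, 141, 140, 140, 142]
274 [114, 115, 114, 114, 113, 113, 111, 125, 163, 198, 213, 215, 215, 214, 215, 213, 213, 216] [180, 181, 181, 182, 181, 180, 168, 144, 130, 125, 121, 124, 125, 124, 121, 122]
```

View pics/w1z.png

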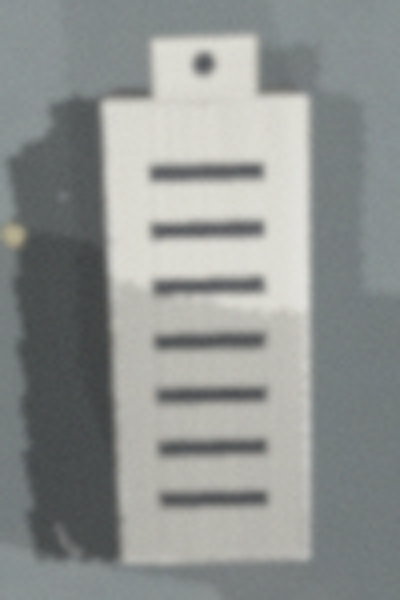

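```bash
python3 - <<'E'
from h import *
d=np.load("w1.npz"); P=d["P"]; c=viewer.calibration("wrist")
from scipy.optimize import least_squares
im=np.array([[230.5,119.5],[282,118.5],[235,236],[282.3,235]])
w=p2w(im,.044,c,P); print(w.round(4)); n=np.linalg.norm
print(n(w[0]-w[1]),n(w[2]-w[3]),n(w[0]-w[2]),n(w[1]-w[3]), p2w([230.5,119.5],.044,c,P))
print("nadir",w2p([P[0,3],P[1,3],0],c,P))
def mod(p,foot0):
    x,y,t=p; ux=np.array([np.cos(t),np.sin(t)]);uy=np.array([-np.sin(t),np.cos(t)])
    X=[]
    for a,b,z in [(-25,60,44),(25,60,44),(-25,-60,0 if foot0 else 44),(25,-60,0 if foot0 else 44),(0,74,44)]:
        X.append([*(np.array([x,y])+ux*a/1e3+uy*b/1e3),z/1e3])
    return w2p(X,c,P)
obs=np.vstack([im,[256.5,104]])
for f in (0,1):
    r=least_squares(lambda p:(mod(p,f)-obs).ravel(),[.44,-.21,-.3]); print(f,r.x,np.degrees(r.x[2]),r.cost,(r.fun.reshape(-1,2)).round(1).tolist())
E
```

```text
[[ 0.4331 -0.156   0.044 ]
 [ 0.4804 -0.1697  0.044 ]
 [ 0.3999 -0.2712  0.044 ]
 [ 0.4477 -0.2849  0.044 ]]
0.04927633192347543 0.049731712989874124 0.11991993022236479 0.11973452015411816 [[ 0.4330923 -0.1559887  0.044    ]]
nadir [[254.80810504  99.59320801]]
0 [ 0.44033631 -0.22053218 -0.28042116] -16.06694881357616 0.29439144083272845 [[-0.2, 0.0], [0.6, -0.1], [-0.1, 0.1], [0.1, 0.2], [-0.3, -0.2]]
1 [ 0.43905768 -0.22525268 -0.27954369] -16.01667354652801 156.2172422893012 [[0.0, 5.2], [0.6, 5.1], [2.2, -10.5], [-2.7, -10.4], [-0.2, 5.2]]
```

```bash
cat >> h.py <<'E'
def delta(targets,yaw=None):
    s=sensors.sense(); R=np.array(s["eef_rot"]); p=np.array(s["ee_pos"])
    tw=0
    if yaw is not None: tw=-np.radians((yaw-np.degrees(np.arctan2(R[1,0],R[0,0]))+180)%360-180) 
    for t in np.atleast_2d(targets): print((R.T@(t-p)).round(4).tolist(), "twist",np.round(tw,4))
    print("at",p.round(4),"yaw",np.degrees(np.arctan2(R[1,0],R[0,0])),"clock",s["clock"],"F",np.round(s["force"],1),"op",s["opening"])
E
python3 - <<'E'
from h import *
delta([[.4514,-.1821,.10],[.4514,-.1821,.002]],-16.07)
E
```

```text
[0.0022, -0.032, 0.1312] twist -0.0264
[0.0022, -0.0321, 0.2292] twist -0.0264
at [ 0.4397 -0.2118  0.2313] yaw -17.580511826062178 clock 1.5 F [-0.1 -0.2  0.2] op 0.08522548025266875
```

```bash
python3 - <<'E'
from h import *
c,P=campose("wrist"); im=viewer.grab_frame("wrist")
x,y,t=.44034,-.22053,-.28042; ux=np.array([np.cos(t),np.sin(t),0]);uy=np.array([-np.sin(t),np.cos(t),0])
X=[np.array([x,y,.044])+ux*a+uy*b for a,b in [(-.025,.06),(.025,.06),(.025,-.06),(-.025,-.06)]]
uv=w2p(X,c,P);print(uv.round(1))
b=cv2.resize(im[95:265,195:315],None,fx=4,fy=4,interpolation=cv2.INTER_CUBIC)
cv2.polylines(b,[((uv-[195,95])*4+2).astype(int)],True,(255,0,0),1)
cv2.imwrite("pics/w2z.png",b[:,:,::-1])
E
```

```text
[[230.5 116. ]
 [282.9 114.6]
 [283.5 232.1]
 [235.8 233.3]]
```

View pics/w2z.png

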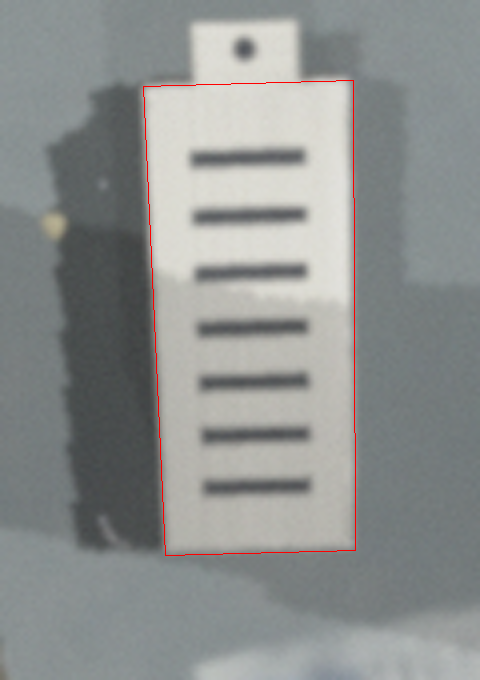

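The projected model (corners ≈ (230,116) to (283,232)) matches the back of the shell to within a pixel, so I can descend to the ear-end grip.

>>> carry_out(
  motion=[
    {"dx": 0.002,"dy": -0.032,"dz": 0.04,"twist": -0.026,"hand": 1},
    {"dx": 0.002,"dy": -0.032,"dz": 0.08,"twist": -0.026,"hand": 1},
    {"dx": 0.002,"dy": -0.032,"dz": 0.12,"twist": -0.026,"hand": 1},
    {"dx": 0.002,"dy": -0.032,"dz": 0.15,"twist": -0.026,"hand": 1},
    {"dx": 0.002,"dy": -0.032,"dz": 0.175,"twist": -0.026,"hand": 1},
    {"dx": 0.002,"dy": -0.032,"dz": 0.2,"twist": -0.026,"hand": 1},
    {"dx": 0.002,"dy": -0.032,"dz": 0.22,"twist": -0.026,"hand": 1},
    {"dx": 0.002,"dy": -0.032,"dz": 0.229,"twist": -0.026,"hand": 1},
    {"dx": 0.002,"dy": -0.032,"dz": 0.229,"twist": -0.026,"hand": 1},
    {"dx": 0.002,"dy": -0.032,"dz": 0.229,"twist": -0.026,"hand": 1},
  ],
)

```text
clock: 2.55
ee_pos: [0.4517, -0.1813, 0.0023]
eef_rot: [[0.961, -0.276, -0.0], [-0.276, -0.961, -0.0], [-0.0, 0.0, -1.0]]
force: [0.4, -0.4, 0.2]
opening: 0.0851
```

```bash
python3 - <<'E'
from h import *
delta([[.4514,-.1821,.002]],-16.07)
im=viewer.grab_frame("wrist"); cv2.imwrite("pics/w3.png",im[:,:,::-1])
E
```

```text
[-0.0, 0.0009, 0.0003] twist 0.0005
at [ 0.4517 -0.1813  0.0023] yaw -16.03872067708298 clock 2.55 F [ 0.4 -0.4  0.2] op 0.08507895888426563
```

View pics/w3.png

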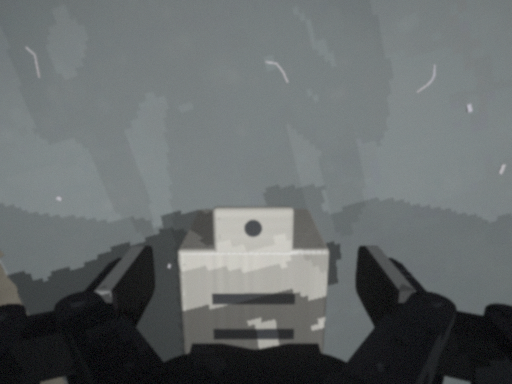

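Shell (columns 180–328) sits centred between the fingers, so I'm closing.

>>> carry_out(
  motion=[
    {"hand": 0.5},
    {"hand": 0.3},
    {"hand": 0.2},
    {"hand": 0.2},
    {"hand": 0.2},
    {"hand": 0.2},
  ],
)

```text
schema error: expected keys hand, dx, dy, dz, twist
```

```bash
python3 - <<'E'
from h import *
delta([[.4514,-.1821,.002]],-16.07)
G=np.array([100,24.])
for p in np.r_[0:98:4]:
    a=np.radians(p); h=100*np.cos(a)-24*np.sin(a); v=100*np.sin(a)+24*np.cos(a)
    print(p,"dy",round(-(h-100)/1e3,4),"dz",round(-(v-24)/1e3,4))
E
```

```text
[-0.0004, 0.0011, 0.0007] twist 0.0009
at [ 0.452  -0.1812  0.0027] yaw -16.019820562550766 clock 2.6 F [ 0.1  0.6 -0.7] op 0.0853624789782265
0 dy -0.0 dz -0.0
4 dy 0.0019 dz -0.0069
8 dy 0.0043 dz -0.0137
12 dy 0.0072 dz -0.0203
16 dy 0.0105 dz -0.0266
20 dy 0.0142 dz -0.0328
24 dy 0.0184 dz -0.0386
28 dy 0.023 dz -0.0441
32 dy 0.0279 dz -0.0493
36 dy 0.0332 dz -0.0542
40 dy 0.0388 dz -0.0587
44 dy 0.0447 dz -0.0627
48 dy 0.0509 dz -0.0664
52 dy 0.0573 dz -0.0696
56 dy 0.064 dz -0.0723
60 dy 0.0708 dz -0.0746
64 dy 0.0777 dz -0.0764
68 dy 0.0848 dz -0.0777
72 dy 0.0919 dz -0.0785
76 dy 0.0991 dz -0.0788
80 dy 0.1063 dz -0.0786
84 dy 0.1134 dz -0.078
88 dy 0.1205 dz -0.0768
92 dy 0.1275 dz -0.0751
96 dy 0.1343 dz -0.0729
```

>>> carry_out(
  motion=[
    {"dx": 0,"dy": 0,"dz": 0,"twist": 0,"hand": 0.5},
    {"dx": 0,"dy": 0,"dz": 0,"twist": 0,"hand": 0.3},
    {"dx": 0,"dy": 0,"dz": 0,"twist": 0,"hand": 0.2},
    {"dx": 0,"dy": 0,"dz": 0,"twist": 0,"hand": 0.2},
    {"dx": 0,"dy": 0,"dz": 0,"twist": 0,"hand": 0.2},
    {"dx": 0,"dy": 0,"dz": 0,"twist": 0,"hand": 0.2},
  ],
)

```text
clock: 3.2
ee_pos: [0.4523, -0.1804, 0.0031]
eef_rot: [[0.962, -0.275, 0.001], [-0.275, -0.962, -0.001], [0.001, 0.0, -1.0]]
force: [0.5, -0.6, 5.3]
opening: 0.0495
```

>>> carry_out(
  motion=[
    {"dx": 0,"dy": 0.002,"dz": -0.006,"twist": 0,"hand": 0.2},
    {"dx": 0,"dy": 0.004,"dz": -0.013,"twist": 0,"hand": 0.2},
    {"dx": 0,"dy": 0.007,"dz": -0.0195,"twist": 0,"hand": 0.2},
    {"dx": 0,"dy": 0.0105,"dz": -0.026,"twist": 0,"hand": 0.2},
    {"dx": 0,"dy": 0.014,"dz": -0.032,"twist": 0,"hand": 0.2},
    {"dx": 0,"dy": 0.0185,"dz": -0.038,"twist": 0,"hand": 0.2},
    {"dx": 0,"dy": 0.023,"dz": -0.0435,"twist": 0,"hand": 0.2},
    {"dx": 0,"dy": 0.028,"dz": -0.0485,"twist": 0,"hand": 0.2},
    {"dx": 0,"dy": 0.033,"dz": -0.0535,"twist": 0,"hand": 0.2},
    {"dx": 0,"dy": 0.039,"dz": -0.058,"twist": 0,"hand": 0.2},
  ],
)

```text
clock: 4.2
ee_pos: [0.441, -0.218, 0.0607]
eef_rot: [[0.962, -0.274, -0.0], [-0.274, -0.962, 0.0], [-0.0, -0.0, -1.0]]
force: [0.2, 0.3, -1.6]
opening: 0.0496
```

```bash
python3 - <<'E'
from h import *
delta([[.4514,-.1821,.002]],-16.07)
im=viewer.grab_frame("scene"); 
cv2.imwrite("pics/s4.png",cv2.resize(im[150:300,180:380],None,fx=4,fy=4,interpolation=cv2.INTER_CUBIC)[:,:,::-1])
im=viewer.grab_frame("wrist"); cv2.imwrite("pics/w4.png",im[:,:,::-1])
E
```

```text
[0.0001, -0.0374, 0.0587] twist 0.0025
at [ 0.441  -0.218   0.0607] yaw -15.92580745556743 clock 4.2 F [ 0.2  0.3 -1.6] op 0.049610255381364335
```

View pics/s4.png

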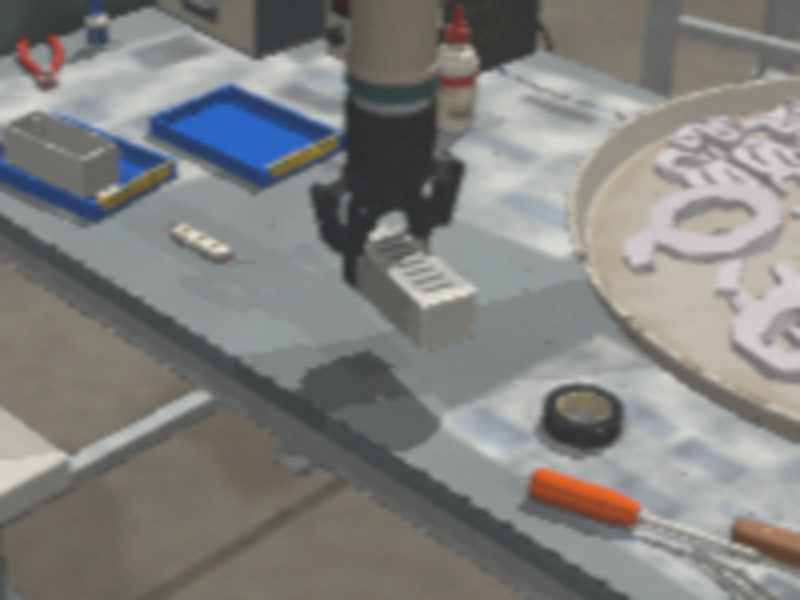

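View pics/w4.png

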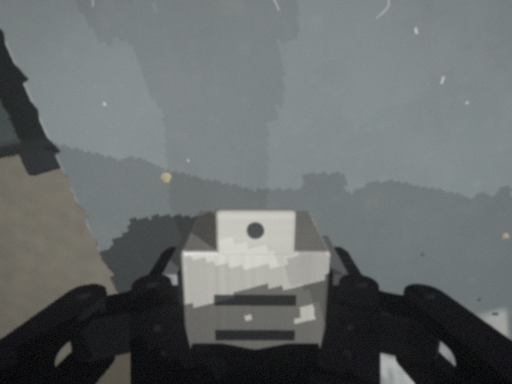

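The wrist view shows the same shell pose in the hand as before (slots at rows 300 and 335). The pads hold it rigidly, so it was lifted level rather than pivoted. I'll lower it to about 12 mm and see whether easing the grip lets gravity swing the foot down.

>>> carry_out(
  motion=[
    {"dx": 0,"dy": 0,"dz": 0.02,"twist": 0,"hand": 0.3},
    {"dx": 0,"dy": 0,"dz": 0.04,"twist": 0,"hand": 0.4},
    {"dx": 0,"dy": 0,"dz": 0.046,"twist": 0,"hand": 0.5},
    {"dx": 0,"dy": 0,"dz": 0.046,"twist": 0,"hand": 0.54},
    {"dx": 0,"dy": 0,"dz": 0.046,"twist": 0,"hand": 0.56},
  ],
)

```text
clock: 4.8
ee_pos: [0.4414, -0.2176, 0.0146]
eef_rot: [[0.962, -0.274, 0.0], [-0.274, -0.962, 0.0], [0.0, -0.0, -1.0]]
force: [-1.1, -0.7, -1.4]
opening: 0.0496
```

```bash
cat > look.py <<'E'
import sys
from h import *
k=sys.argv[1]
delta([[.4514,-.1821,.002]],-16.07)
s=viewer.grab_frame("scene")[150:300,180:380]; w=viewer.grab_frame("wrist")
o=np.zeros((384,800,3),np.uint8); o[:300,:400]=cv2.resize(s,(400,300),interpolation=cv2.INTER_CUBIC); o[:300,400:]=cv2.resize(w,(400,300))
cv2.imwrite(f"pics/l{k}.png",o[:300,:,::-1])
E
python3 look.py 5
```

```text
[-0.0002, -0.0369, 0.0126] twist 0.0027
at [ 0.4414 -0.2176  0.0146] yaw -15.914416623872555 clock 4.8 F [-1.1 -0.7 -1.4] op 0.04964938047929654
```

View pics/l5.png

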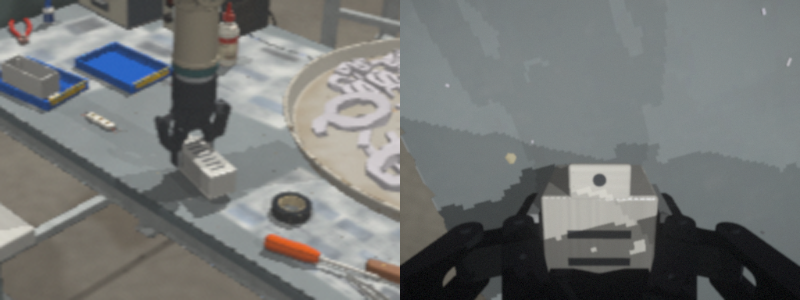

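>>> carry_out(
  motion=[
    {"dx": 0,"dy": 0,"dz": 0,"twist": 0,"hand": 0.57},
    {"dx": 0,"dy": 0,"dz": 0,"twist": 0,"hand": 0.575},
    {"dx": 0,"dy": 0,"dz": 0,"twist": 0,"hand": 0.58},
  ],
)

```text
clock: 5.2
ee_pos: [0.4414, -0.2178, 0.0146]
eef_rot: [[0.962, -0.275, 0.001], [-0.275, -0.962, -0.0], [0.001, 0.0, -1.0]]
force: [-1.0, -0.8, -1.7]
opening: 0.0497
```

```bash
python3 look.py 6
```

```text
[-0.0001, -0.0371, 0.0126] twist 0.0023
at [ 0.4414 -0.2178  0.0146] yaw -15.935554087013573 clock 5.2 F [-1.  -0.8 -1.7] op 0.04969979327896393
```

View pics/l6.png

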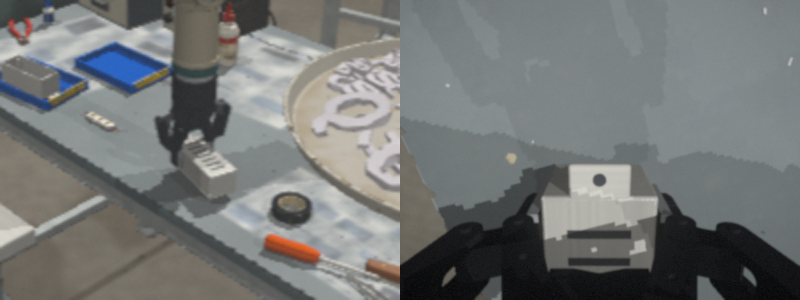

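>>> carry_out(
  motion=[
    {"dx": 0,"dy": 0,"dz": 0,"twist": 0,"hand": 0.585},
    {"dx": 0,"dy": 0,"dz": 0,"twist": 0,"hand": 0.585},
  ],
)

```text
clock: 5.5
ee_pos: [0.4411, -0.2177, 0.0143]
eef_rot: [[0.962, -0.274, -0.0], [-0.274, -0.962, 0.0], [-0.0, -0.0, -1.0]]
force: [0.2, -0.1, -1.5]
opening: 0.0501
```

```bash
python3 look.py 7
```

```text
[0.0001, -0.037, 0.0123] twist 0.0024
at [ 0.4411 -0.2177  0.0143] yaw -15.92966099515671 clock 5.5 F [ 0.2 -0.1 -1.5] op 0.050059181335352664
```

View pics/l7.png

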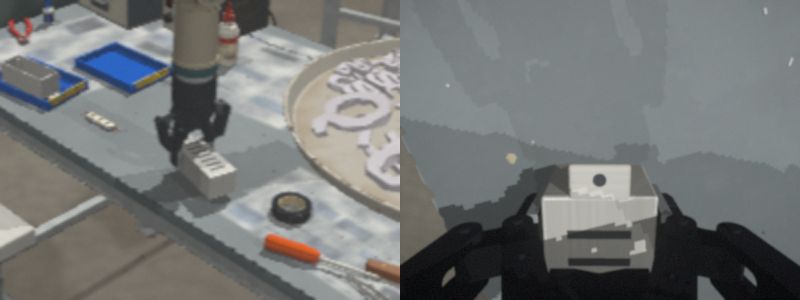

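>>> carry_out(
  motion=[
    {"dx": 0,"dy": 0,"dz": 0,"twist": 0,"hand": 0.587},
    {"dx": 0,"dy": 0,"dz": 0,"twist": 0,"hand": 0.588},
  ],
)

```text
clock: 5.8
ee_pos: [0.4413, -0.2177, 0.0144]
eef_rot: [[0.962, -0.274, 0.0], [-0.274, -0.962, -0.0], [0.0, 0.0, -1.0]]
force: [0.2, 0.3, -0.6]
opening: 0.0504
```

```bash
python3 look.py 8
```

```text
[-0.0, -0.037, 0.0124] twist 0.0025
at [ 0.4413 -0.2177  0.0144] yaw -15.926879105933967 clock 5.8 F [ 0.2  0.3 -0.6] op 0.050415884744243605
```

View pics/l8.png

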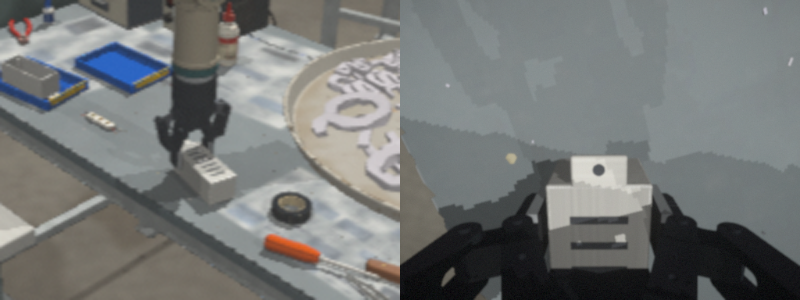

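```bash
python3 - <<'E'
from h import *
c,P=campose("wrist"); im=viewer.grab_frame("wrist")
s=sensors.sense(); R=np.array(s["eef_rot"]); p=np.array(s["ee_pos"])
t=np.arctan2(R[1,0],R[0,0]); ux=np.array([np.cos(t),np.sin(t),0]);uy=np.array([-np.sin(t),np.cos(t),0])
b=im.copy()
for gy,col in [(.040,(255,0,0)),(.0364,(0,255,0))]:
    o=np.array([p[0],p[1],0])-uy*gy
    X=[o+ux*a+uy*bb+[0,0,z] for a,bb,z in [(-.025,.02,.044),(-.025,.06,.044),(-.013,.06,.044),(-.013,.074,.044),(.013,.074,.044),(.013,.06,.044),(.025,.06,.044),(.025,.02,.044)]]
    cv2.polylines(b,[w2p(X,c,P).round().astype(int)],False,col,1)
cv2.imwrite("pics/w8.png",cv2.resize(b[170:,130:390],None,fx=2.5,fy=2.5)[:,:,::-1])
print(p)
E
```

```text
[ 0.44125857 -0.2177024   0.01436316]
```

View pics/w8.png

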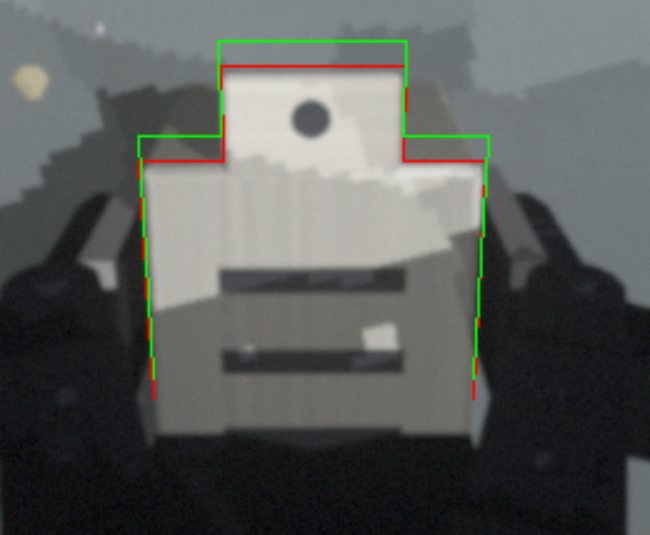

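The model overlay at gy = 40 mm fits, so the shell slid off and dropped flat onto the table. I'll regrip with only the pad tips at the ear-end top corner. That gives a small patch and a long lever, so gravity can pivot it.

>>> carry_out(
  motion=[
    {"dx": 0,"dy": 0,"dz": 0,"twist": 0,"hand": 0.75},
    {"dx": 0,"dy": 0,"dz": -0.008,"twist": 0,"hand": 0.75},
    {"dx": 0,"dy": -0.012,"dz": -0.0155,"twist": 0,"hand": 0.7},
    {"dx": 0,"dy": -0.012,"dz": -0.0155,"twist": 0,"hand": 0.5},
    {"dx": 0,"dy": -0.012,"dz": -0.0155,"twist": 0,"hand": 0.3},
    {"dx": 0,"dy": -0.012,"dz": -0.0155,"twist": 0,"hand": 0.3},
    {"dx": 0,"dy": -0.012,"dz": -0.0155,"twist": 0,"hand": 0.3},
    {"dx": 0,"dy": -0.012,"dz": -0.03,"twist": 0,"hand": 0.3},
    {"dx": 0,"dy": -0.012,"dz": -0.0455,"twist": 0,"hand": 0.3},
    {"dx": 0,"dy": -0.012,"dz": -0.0455,"twist": 0,"hand": 0.5},
  ],
)

```text
clock: 6.95
ee_pos: [0.4458, -0.206, 0.0614]
eef_rot: [[0.962, -0.274, 0.003], [-0.274, -0.962, -0.001], [0.004, -0.0, -1.0]]
force: [0.3, -0.0, -0.4]
opening: 0.0479
```

```bash
python3 look.py 9
```

```text
[-0.0014, -0.0246, 0.0594] twist 0.0032
at [ 0.4458 -0.206   0.0614] yaw -15.888164471316715 clock 6.95 F [ 0.3 -0.  -0.4] op 0.04789556750011783
```

View pics/l9.png

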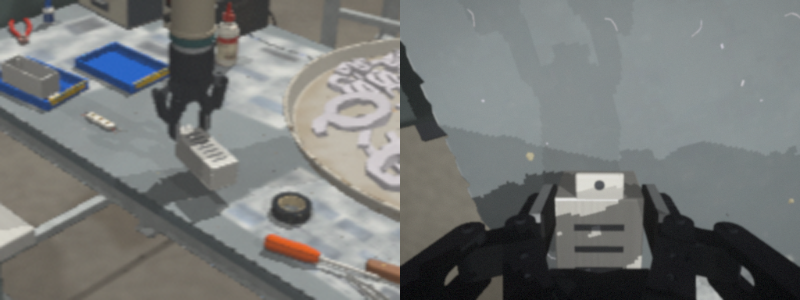

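```bash
cat > fit.py <<'E'
# fit shell pitch in hand: args gy_guess ; overlay
import sys
from h import *
from scipy.optimize import least_squares
def frame():
    s=sensors.sense(); R=np.array(s["eef_rot"]); return R,np.array(s["ee_pos"])
def shell_pts(R,p,piv,phi):
    """shell pose: origin position in tool-yaw frame from piv=(forward offset of shell origin along uy from TCP, height of origin z world), pitch phi (ear up)"""
    t=np.arctan2(R[1,0],R[0,0]); ux=np.array([np.cos(t),np.sin(t),0]);uy=np.array([-np.sin(t),np.cos(t),0]);uz=np.array([0,0,1.])
    c,s=np.cos(phi),np.sin(phi); Y=c*uy+s*uz; Z=-s*uy+c*uz
    o=np.array([p[0],p[1],0])+uy*piv[0]+uz*piv[1]
    return lambda a,b,z:o+ux*a+Y*b+Z*z
PTS=[(-.025,.06,.044),(-.013,.06,.044),(-.013,.074,.044),(.013,.074,.044),(.013,.06,.044),(.025,.06,.044)]
LOOP=[(-.025,-.06,.044)]+PTS+[(.025,-.06,.044),(-.025,-.06,.044),(-.025,-.06,0),(.025,-.06,0),(.025,-.06,.044)]
E
python3 - <<'E'
from fit import *
c,P=campose("wrist"); R,p=frame(); im=viewer.grab_frame("wrist")
b=im.copy()
for piv,phi,col in [((-.052,.0),0,(255,0,0)),((-.052,.03),0,(0,255,0))]:
    f=shell_pts(R,p,piv,phi); cv2.polylines(b,[w2p([f(*q) for q in PTS],c,P).round().astype(int)],False,col,1)
cv2.imwrite("pics/w9.png",cv2.resize(b[170:,130:390],None,fx=2.5,fy=2.5)[:,:,::-1])
E
```

```text
(no output)
```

View pics/w9.png

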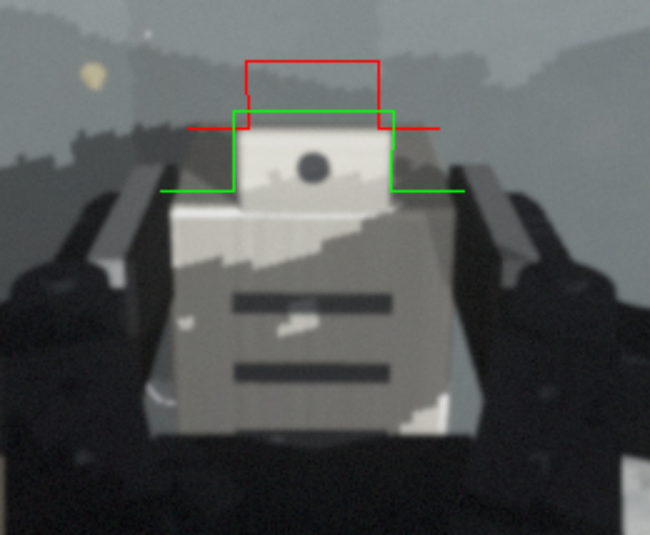

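```bash
cat >> fit.py <<'E'
def fit(obs,crop=None):
    """obs: list of ((a,b,z),(u,v))"""
    c,P=campose("wrist"); R,p=frame()
    uv=np.array([o[1] for o in obs],float)
    best=None
    for ph0 in (0,.5,1,1.4):
        def f(x):
            F=shell_pts(R,p,(x[0],x[1]),x[2]); X=np.array([F(*o[0]) for o in obs]); return (w2p(X,c,P)-uv-[x[3],0]).ravel()
        r=least_squares(f,[-.05,.02,ph0,0])
        if best is None or r.cost<best.cost: best=r
    x=best.x; F=shell_pts(R,p,(x[0],x[1]),x[2])
    t=np.arctan2(R[1,0],R[0,0]); uy=np.array([-np.sin(t),np.cos(t),0])
    print("dy %.4f z0 %.4f phi %.1f cost %.2f"%(x[0],x[1],np.degrees(x[2]),best.cost))
    for n,q in [("foot-rim",(0,-.06,0)),("foot-back",(0,-.06,.044)),("eartip",(0,.074,.044)),("ear-rim",(0,.06,0))]:
        X=F(*q); print(n,"fwd %.4f z %.4f"%((X-p)@uy,X[2]), X.round(4))
    return x
E
python3 - <<'E'
from fit import *
q=lambda u,v:(130+u/2.5,170+v/2.5)
fit([((-.013,.074,.044),q(240,128)),((.013,.074,.044),q(391,128)),((-.025,.06,.044),q(171,209)),((.025,.06,.044),q(455,209))])
E
```

```text
dy -0.0668 z0 0.0379 phi -13.2 cost 0.92
foot-rim fwd -0.1252 z 0.0516 [ 0.41   -0.3263  0.0516]
foot-back fwd -0.1152 z 0.0944 [ 0.4128 -0.3166  0.0944]
eartip fwd 0.0153 z 0.0638 [ 0.4485 -0.1912  0.0638]
ear-rim fwd -0.0084 z 0.0242 [ 0.442  -0.2139  0.0242]
```

```bash
python3 - <<'E'
from fit import *
d=np.load("w1.npz"); c=viewer.calibration("wrist")
t=-.28042; uy=np.array([-np.sin(t),np.cos(t)]);ux=np.array([np.cos(t),np.sin(t)])
for v,a,b in [(172,151,263),(229,151,263),(285,153,263),(341,156,264),(395,157,266),(447,159,266),(498,160,267)]:
    w=p2w([[205+(a+b)/2/4-.4,95+v/4-.4],[205+a/4-.4,95+v/4-.4],[205+b/4-.4,95+v/4-.4]],.044,c,d["P"])[:,:2]-[.44034,-.22053]; print((w@uy).round(4),(w@ux).round(4))
w=p2w([[205+204/4-.4,95+64/4-.4]],.044,c,d["P"])[:,:2]-[.44034,-.22053]; print(w@uy)
q=lambda u,v:(130+u/2.5,170+v/2.5)
E
```

```text
[0.0423 0.0426 0.042 ] [-0.0004 -0.014   0.0132]
[0.0284 0.0287 0.0282] [-0.0007 -0.0144  0.013 ]
[0.0145 0.0148 0.0142] [-0.0007 -0.0144  0.0129]
[ 0.0002  0.0005 -0.0001] [-0.0005 -0.014   0.0131]
[-0.0138 -0.0136 -0.0141] [-0.0004 -0.0142  0.0135]
[-0.0277 -0.0274 -0.028 ] [-0.0004 -0.0141  0.0134]
[-0.0416 -0.0413 -0.0418] [-0.0004 -0.0142  0.0135]
[0.0677997]
```

```bash
python3 - <<'E'
from fit import *
q=lambda u,v:(130+u/2.5,170+v/2.5)
fit([((-.013,.074,.044),q(240,128)),((.013,.074,.044),q(391,128)),((-.025,.06,.044),q(171,209)),((.025,.06,.044),q(455,209)),((-.014,.042,.044),q(232,303)),((.014,.042,.044),q(393,303)),((-.014,.028,.044),q(233,373)),((.014,.028,.044),q(391,373)),((0,.068,.044),q(313,168))])
E
```

```text
dy -0.0607 z0 0.0277 phi -3.8 cost 5.62
foot-rim fwd -0.1206 z 0.0316 [ 0.4113 -0.3218  0.0316]
foot-back fwd -0.1177 z 0.0755 [ 0.4121 -0.319   0.0755]
eartip fwd 0.0161 z 0.0667 [ 0.4487 -0.1904  0.0667]
ear-rim fwd -0.0008 z 0.0237 [ 0.4441 -0.2067  0.0237]
```

>>> carry_out(
  motion=[
    {"dx": 0,"dy": 0,"dz": 0,"twist": 0,"hand": 0.55},
    {"dx": 0,"dy": 0,"dz": 0,"twist": 0,"hand": 0.56},
  ],
)

```text
clock: 7.3
ee_pos: [0.4441, -0.2059, 0.0592]
eef_rot: [[0.962, -0.274, -0.001], [-0.274, -0.962, 0.0], [-0.001, -0.0, -1.0]]
force: [-0.1, 0.6, -1.2]
opening: 0.0481
```

```bash
python3 look.py 10
```

```text
[0.0006, -0.0249, 0.0572] twist 0.0026
at [ 0.4441 -0.2059  0.0592] yaw -15.921717092970786 clock 7.3 F [-0.1  0.6 -1.2] op 0.048075354770942755
```

View pics/l10.png

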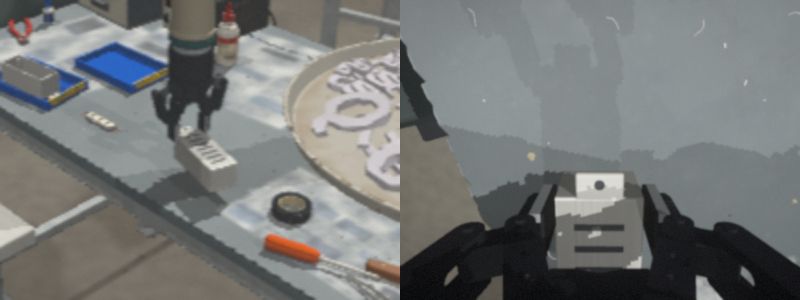

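>>> carry_out(
  motion=[
    {"dx": 0,"dy": 0,"dz": 0,"twist": 0,"hand": 0.564},
    {"dx": 0,"dy": 0,"dz": 0,"twist": 0,"hand": 0.564},
  ],
)

```text
clock: 7.6
ee_pos: [0.4444, -0.2061, 0.0597]
eef_rot: [[0.962, -0.274, -0.0], [-0.274, -0.962, 0.0], [-0.0, -0.0, -1.0]]
force: [0.2, -0.3, -0.2]
opening: 0.048
```

```bash
python3 look.py 11
```

```text
[0.0001, -0.025, 0.0577] twist 0.0024
at [ 0.4444 -0.2061  0.0597] yaw -15.930106673976157 clock 7.6 F [ 0.2 -0.3 -0.2] op 0.04804730927649055
```

View pics/l11.png

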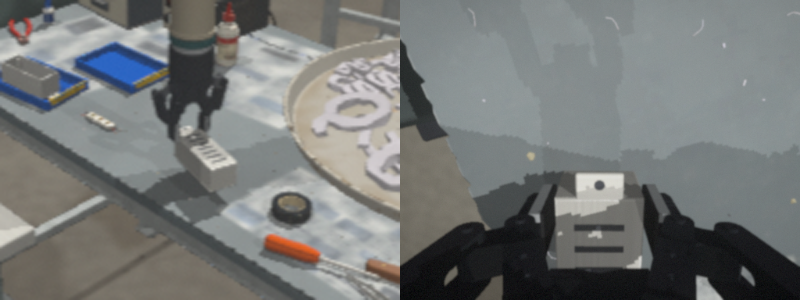

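>>> carry_out(
  motion=[
    {"dx": 0,"dy": 0,"dz": 0,"twist": 0,"hand": 0.568},
    {"dx": 0,"dy": 0,"dz": 0,"twist": 0,"hand": 0.568},
  ],
)

```text
clock: 7.9
ee_pos: [0.4445, -0.2061, 0.0598]
eef_rot: [[0.962, -0.274, 0.0], [-0.274, -0.962, 0.0], [0.0, -0.0, -1.0]]
force: [0.4, -0.9, -0.3]
opening: 0.0487
```

```bash
python3 look.py 12
```

```text
[0.0001, -0.025, 0.0578] twist 0.0024
at [ 0.4445 -0.2061  0.0598] yaw -15.931239490249505 clock 7.9 F [ 0.4 -0.9 -0.3] op 0.04868733754470638
```

View pics/l12.png

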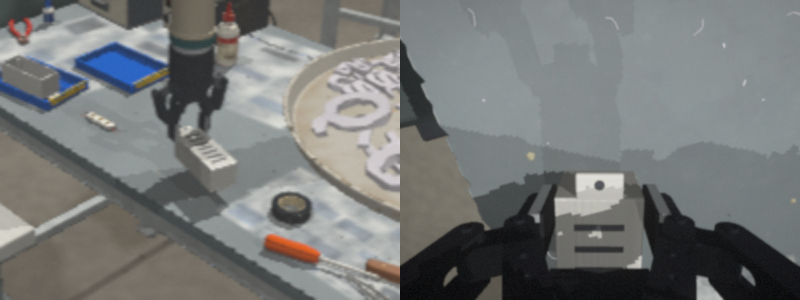

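>>> carry_out(
  motion=[
    {"dx": 0,"dy": 0,"dz": 0,"twist": 0,"hand": 0.573},
    {"dx": 0,"dy": 0,"dz": 0,"twist": 0,"hand": 0.573},
  ],
)

```text
clock: 8.2
ee_pos: [0.4445, -0.2062, 0.0598]
eef_rot: [[0.962, -0.274, 0.0], [-0.274, -0.962, -0.0], [0.0, 0.0, -1.0]]
force: [1.1, -0.1, -0.7]
opening: 0.049
```

```bash
python3 look.py 13
```

```text
[0.0001, -0.025, 0.0578] twist 0.0024
at [ 0.4445 -0.2062  0.0598] yaw -15.93128244030877 clock 8.2 F [ 1.1 -0.1 -0.7] op 0.04899414859969719
```

View pics/l13.png

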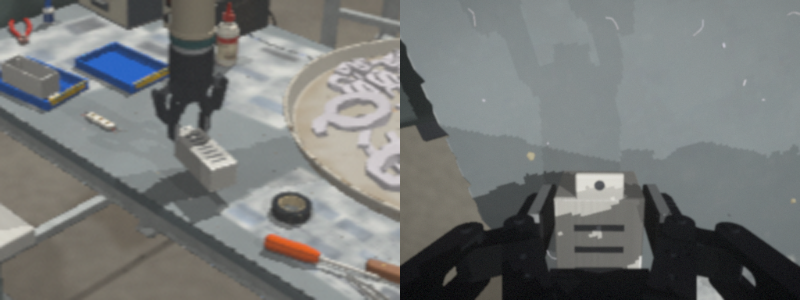

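>>> carry_out(
  motion=[
    {"dx": 0,"dy": 0,"dz": 0,"twist": 0,"hand": 0.576},
    {"dx": 0,"dy": 0,"dz": 0,"twist": 0,"hand": 0.578},
  ],
)

```text
clock: 8.5
ee_pos: [0.4445, -0.2062, 0.0598]
eef_rot: [[0.962, -0.274, -0.0], [-0.274, -0.962, 0.0], [-0.0, -0.0, -1.0]]
force: [0.8, 0.0, -1.5]
opening: 0.0496
```

```bash
python3 look.py 14
```

```text
[0.0001, -0.025, 0.0578] twist 0.0024
at [ 0.4445 -0.2062  0.0598] yaw -15.931623861406036 clock 8.5 F [ 0.8  0.  -1.5] op 0.049565331739427385
```

View pics/l14.png

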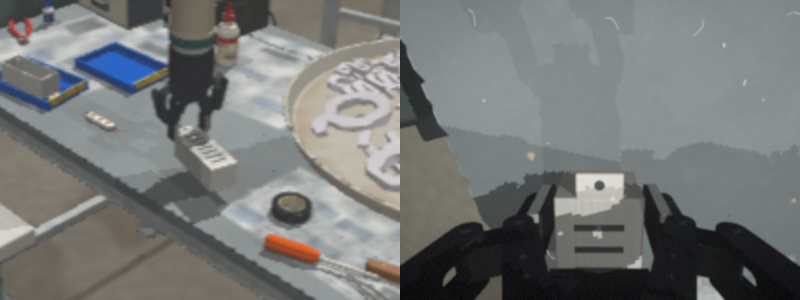

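>>> carry_out(
  motion=[
    {"dx": 0,"dy": 0,"dz": 0,"twist": 0,"hand": 0.58},
    {"dx": 0,"dy": 0,"dz": 0,"twist": 0,"hand": 0.581},
  ],
)

```text
clock: 8.8
ee_pos: [0.4445, -0.2061, 0.0598]
eef_rot: [[0.962, -0.274, 0.0], [-0.274, -0.962, 0.0], [0.0, -0.0, -1.0]]
force: [0.6, -0.9, -0.8]
opening: 0.05
```

```bash
python3 look.py 15
```

```text
[0.0001, -0.025, 0.0578] twist 0.0025
at [ 0.4445 -0.2061  0.0598] yaw -15.928271212949264 clock 8.8 F [ 0.6 -0.9 -0.8] op 0.04997431440654539
```

View pics/l15.png

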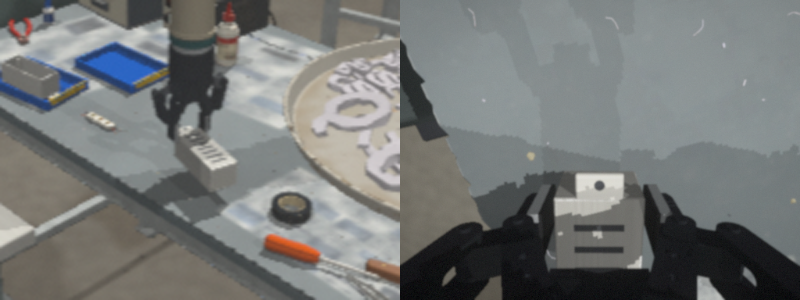

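>>> carry_out(
  motion=[
    {"dx": 0,"dy": 0,"dz": 0,"twist": 0,"hand": 0.583},
  ],
)

```text
clock: 9.0
ee_pos: [0.4445, -0.2062, 0.0598]
eef_rot: [[0.962, -0.274, 0.0], [-0.274, -0.962, -0.0], [0.0, 0.0, -1.0]]
force: [-0.6, -0.7, -1.0]
opening: 0.0497
```

```bash
python3 look.py 16
```

```text
[0.0, -0.025, 0.0578] twist 0.0025
at [ 0.4445 -0.2062  0.0598] yaw -15.928881879961489 clock 9.0 F [-0.6 -0.7 -1. ] op 0.04972900869528201
```

View pics/l16.png

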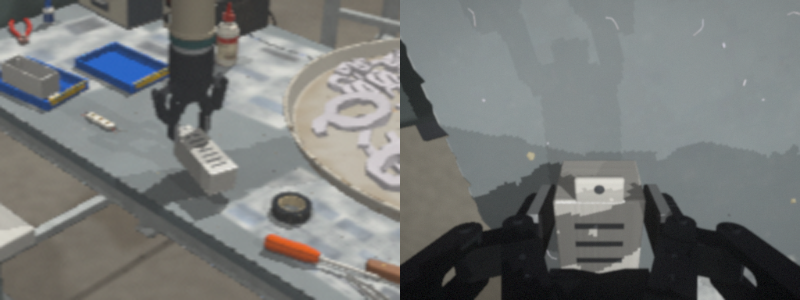

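It's pivoting: the ear end wall now shows more, at rows 160–180. I'll raise slowly with the grip eased.

>>> carry_out(
  motion=[
    {"dx": 0,"dy": 0,"dz": 0,"twist": 0,"hand": 0.583},
    {"dx": 0,"dy": 0.001,"dz": -0.005,"twist": 0,"hand": 0.583},
    {"dx": 0,"dy": 0.003,"dz": -0.01,"twist": 0,"hand": 0.583},
  ],
)

```text
clock: 9.4
ee_pos: [0.4436, -0.2089, 0.0701]
eef_rot: [[0.962, -0.274, -0.0], [-0.274, -0.962, 0.0], [-0.0, -0.0, -1.0]]
force: [0.6, -0.2, -1.8]
opening: 0.0501
```

```bash
python3 look.py 17
```

```text
[0.0001, -0.0279, 0.0681] twist 0.0028
at [ 0.4436 -0.2089  0.0701] yaw -15.907805586000338 clock 9.4 F [ 0.6 -0.2 -1.8] op 0.05010685923768877
```

View pics/l17.png

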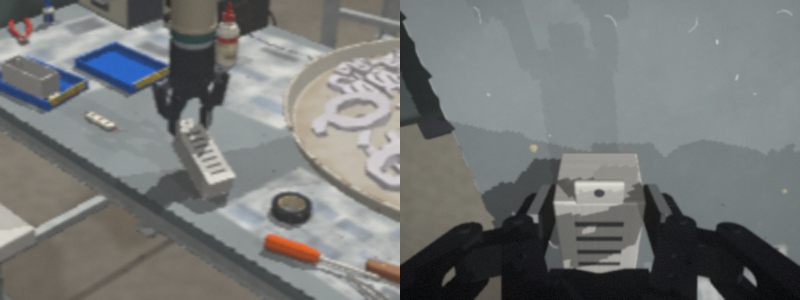

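>>> carry_out(
  motion=[
    {"dx": 0,"dy": 0.001,"dz": -0.004,"twist": 0,"hand": 0.583},
    {"dx": 0,"dy": 0.003,"dz": -0.008,"twist": 0,"hand": 0.583},
    {"dx": 0,"dy": 0.005,"dz": -0.012,"twist": 0,"hand": 0.583},
    {"dx": 0,"dy": 0.007,"dz": -0.016,"twist": 0,"hand": 0.583},
  ],
)

```text
clock: 9.9
ee_pos: [0.4417, -0.216, 0.0862]
eef_rot: [[0.962, -0.275, 0.0], [-0.275, -0.962, -0.0], [0.0, 0.0, -1.0]]
force: [-0.3, -0.2, -1.3]
opening: 0.0496
```

```bash
python3 look.py 18
```

```text
[0.0, -0.0353, 0.0842] twist 0.0023
at [ 0.4417 -0.216   0.0862] yaw -15.936237988278496 clock 9.9 F [-0.3 -0.2 -1.3] op 0.04959463116370351
```

View pics/l18.png

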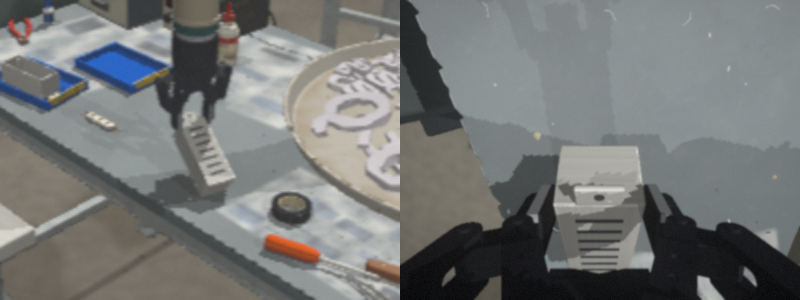

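>>> carry_out(
  motion=[
    {"dx": 0,"dy": 0.002,"dz": -0.004,"twist": 0,"hand": 0.583},
    {"dx": 0,"dy": 0.005,"dz": -0.008,"twist": 0,"hand": 0.583},
    {"dx": 0,"dy": 0.008,"dz": -0.011,"twist": 0,"hand": 0.583},
    {"dx": 0,"dy": 0.012,"dz": -0.014,"twist": 0,"hand": 0.583},
    {"dx": 0,"dy": 0.016,"dz": -0.017,"twist": 0,"hand": 0.583},
  ],
)

```text
clock: 10.5
ee_pos: [0.4372, -0.2316, 0.1031]
eef_rot: [[0.962, -0.275, -0.0], [-0.275, -0.962, -0.0], [0.0, 0.0, -1.0]]
force: [-0.1, -0.3, -2.2]
opening: 0.0499
```

```bash
python3 look.py 19
```

```text
[0.0001, -0.0515, 0.1011] twist 0.0023
at [ 0.4372 -0.2316  0.1031] yaw -15.938103436743441 clock 10.5 F [-0.1 -0.3 -2.2] op 0.049896113721738834
```

View pics/l19.png

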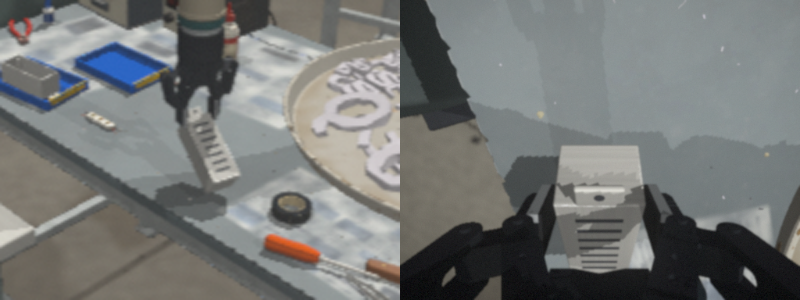

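>>> carry_out(
  motion=[
    {"dx": 0,"dy": 0,"dz": 0,"twist": 0,"hand": 0.584},
    {"dx": 0,"dy": 0,"dz": 0,"twist": 0,"hand": 0.584},
  ],
)

```text
clock: 10.8
ee_pos: [0.4375, -0.2307, 0.1028]
eef_rot: [[0.962, -0.274, 0.0], [-0.274, -0.962, 0.0], [-0.0, -0.0, -1.0]]
force: [-0.6, 0.9, 0.6]
opening: 0.0497
```

```bash
python3 look.py 20; python3 - <<'E'
from h import *
im=viewer.grab_frame("wrist"); cv2.imwrite("pics/w20.png",cv2.resize(im[170:,130:390],None,fx=2.5,fy=2.5)[:,:,::-1])
E
```

```text
[0.0001, -0.0506, 0.1009] twist 0.0026
at [ 0.4375 -0.2307  0.1028] yaw -15.918844909751197 clock 10.8 F [-0.6  0.9  0.6] op 0.04971751472481936
```

View pics/l20.png

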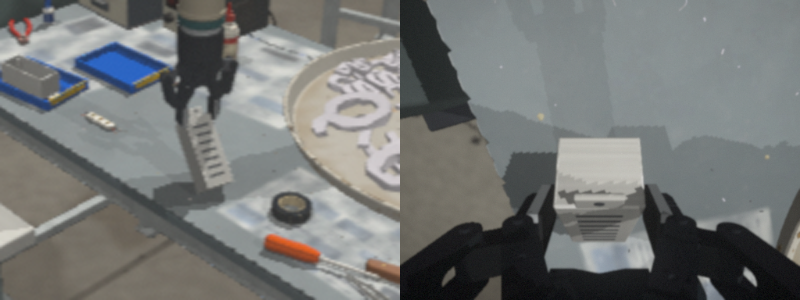

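View pics/w20.png

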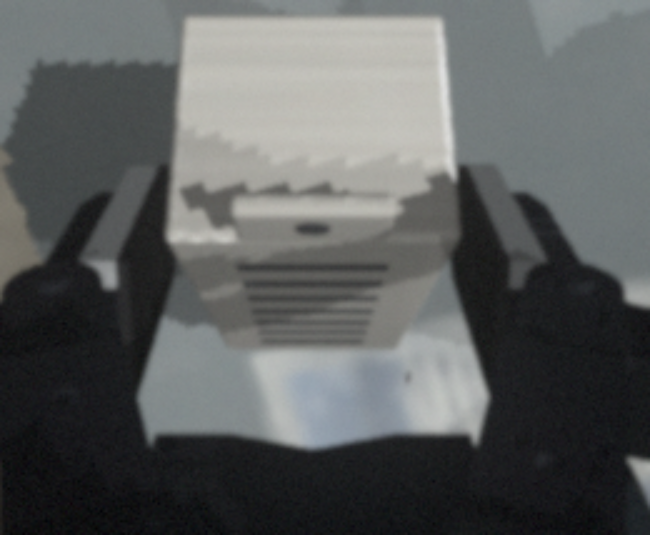

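```bash
python3 - <<'E'
from fit import *
q=lambda u,v:(130+u/2.5,170+v/2.5)
fit([((-.025,.06,0),q(185,17)),((.025,.06,0),q(443,17)),((-.025,.06,.044),q(168,240)),((.025,.06,.044),q(458,240)),((-.025,-.06,.044),q(228,347)),((.025,-.06,.044),q(402,347)),((-.014,.042,.044),q(240,267)),((.014,.042,.044),q(388,267))])
E
```

```text
dy -0.0103 z0 0.0412 phi 47.4 cost 2.25
foot-rim fwd -0.0509 z -0.0030 [ 0.4235 -0.2797 -0.003 ]
foot-back fwd -0.0833 z 0.0268 [ 0.4146 -0.3108  0.0268]
eartip fwd 0.0074 z 0.1255 [ 0.4395 -0.2236  0.1255]
ear-rim fwd 0.0303 z 0.0854 [ 0.4458 -0.2015  0.0854]
```

Fit says pitch 47° with the foot on the table. I'll continue the arc with the grip eased.

>>> carry_out(
  motion=[
    {"dx": 0,"dy": 0.008,"dz": -0.003,"twist": 0,"hand": 0.584},
    {"dx": 0,"dy": 0.016,"dz": -0.006,"twist": 0,"hand": 0.584},
    {"dx": 0,"dy": 0.024,"dz": -0.008,"twist": 0,"hand": 0.584},
    {"dx": 0,"dy": 0.033,"dz": -0.0095,"twist": 0,"hand": 0.584},
  ],
)

```text
clock: 11.35
ee_pos: [0.428, -0.2641, 0.1126]
eef_rot: [[0.961, -0.275, 0.0], [-0.275, -0.961, -0.0], [0.0, 0.0, -1.0]]
force: [-0.7, 0.3, -0.1]
opening: 0.0498
```

```bash
python3 look.py 21
```

```text
[-0.0001, -0.0853, 0.1106] twist 0.0017
at [ 0.428  -0.2641  0.1126] yaw -15.972862023816917 clock 11.35 F [-0.7  0.3 -0.1] op 0.04984298027492989
```

View pics/l21.png

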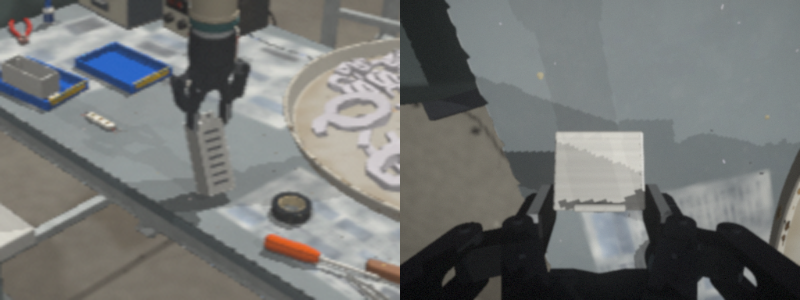

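```bash
python3 - <<'E'
from fit import *
q=lambda u,v:((u-400)*1.28,v*1.28)
fit([((-.025,.06,0),q(556,131)),((.025,.06,0),q(643,131)),((-.025,.06,.044),q(555,209)),((.025,.06,.044),q(644,209))])
r=viewer.calibration("top"); c,P=campose("top"); print(p2w([[377,214]],.018,c,P))
E
```

```text
dy 0.0166 z0 0.0502 phi 70.1 cost 0.07
foot-rim fwd -0.0039 z -0.0062 [ 0.4267 -0.2688 -0.0062]
foot-back fwd -0.0452 z 0.0088 [ 0.4152 -0.3086  0.0088]
eartip fwd 0.0004 z 0.1348 [ 0.4278 -0.2647  0.1348]
ear-rim fwd 0.0370 z 0.1066 [ 0.438  -0.2295  0.1066]
[[ 0.47215373 -0.40527839  0.018     ]]
```

>>> carry_out(
  motion=[
    {"dx": 0,"dy": 0.008,"dz": 0.0,"twist": 0,"hand": 0.583},
    {"dx": 0,"dy": 0.016,"dz": 0.001,"twist": 0,"hand": 0.583},
    {"dx": 0,"dy": 0.024,"dz": 0.003,"twist": 0,"hand": 0.583},
    {"dx": 0,"dy": 0.032,"dz": 0.005,"twist": 0,"hand": 0.583},
    {"dx": 0,"dy": 0.04,"dz": 0.007,"twist": 0,"hand": 0.583},
  ],
)

```text
clock: 11.95
ee_pos: [0.4172, -0.3026, 0.1057]
eef_rot: [[0.962, -0.275, 0.0], [-0.275, -0.962, -0.001], [0.001, 0.001, -1.0]]
force: [-0.5, 0.5, 4.9]
opening: 0.0497
```

```bash
python3 look.py 22
```

```text
[-0.0003, -0.1253, 0.1036] twist 0.0023
at [ 0.4172 -0.3026  0.1057] yaw -15.937895747595203 clock 11.95 F [-0.5  0.5  4.9] op 0.04972296880597592
```

View pics/l22.png

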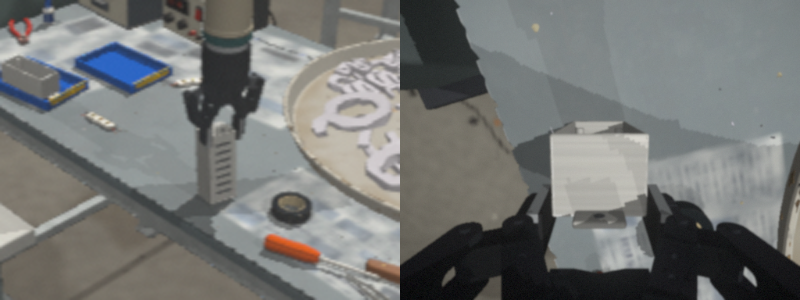

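```bash
python3 - <<'E'
from fit import *
q=lambda u,v:((u-400)*1.28,v*1.28)
fit([((-.025,.06,0),q(551,134)),((.025,.06,0),q(648,134)),((-.025,.06,.044),q(554,215)),((.025,.06,.044),q(644,215))])
E
```

```text
dy 0.0322 z0 0.0546 phi 84.2 cost 1.76
foot-rim fwd 0.0261 z -0.0051 [ 0.424  -0.2782 -0.0051]
foot-back fwd -0.0176 z -0.0006 [ 0.4119 -0.3203 -0.0006]
eartip fwd -0.0040 z 0.1327 [ 0.4157 -0.3072  0.1327]
ear-rim fwd 0.0383 z 0.1143 [ 0.4274 -0.2665  0.1143]
```

>>> carry_out(
  motion=[
    {"dx": 0,"dy": 0.003,"dz": 0,"twist": 0,"hand": 0.583},
    {"dx": 0,"dy": 0.003,"dz": 0,"twist": 0,"hand": 0.6},
    {"dx": 0,"dy": 0.003,"dz": 0,"twist": 0,"hand": 0.65},
    {"dx": 0,"dy": 0.003,"dz": 0,"twist": 0,"hand": 0.75},
    {"dx": 0,"dy": 0.003,"dz": 0,"twist": 0,"hand": 0.75},
  ],
)

```text
clock: 12.55
ee_pos: [0.4165, -0.3038, 0.1052]
eef_rot: [[0.962, -0.274, -0.0], [-0.274, -0.962, 0.0], [-0.0, -0.0, -1.0]]
force: [-0.1, 0.2, -0.9]
opening: 0.0643
```

```bash
python3 look.py 23;python3 - <<'E'
from h import *
im=viewer.grab_frame("wrist"); cv2.imwrite("pics/w23.png",cv2.resize(im[140:,130:390],None,fx=2.4,fy=2.4)[:,:,::-1])
E
```

```text
[0.0002, -0.1266, 0.1032] twist 0.003
at [ 0.4165 -0.3038  0.1052] yaw -15.897030645670531 clock 12.55 F [-0.1  0.2 -0.9] op 0.06427540680248893
```

View pics/l23.png

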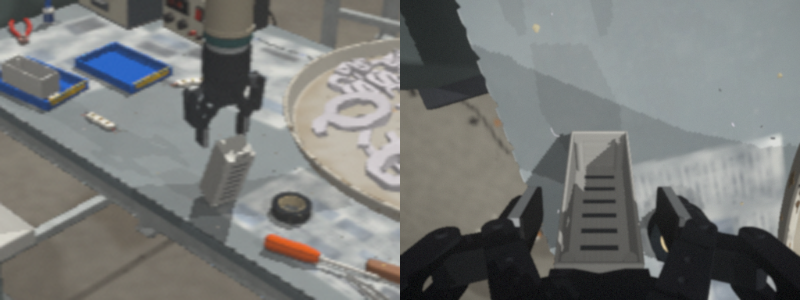

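View pics/w23.png

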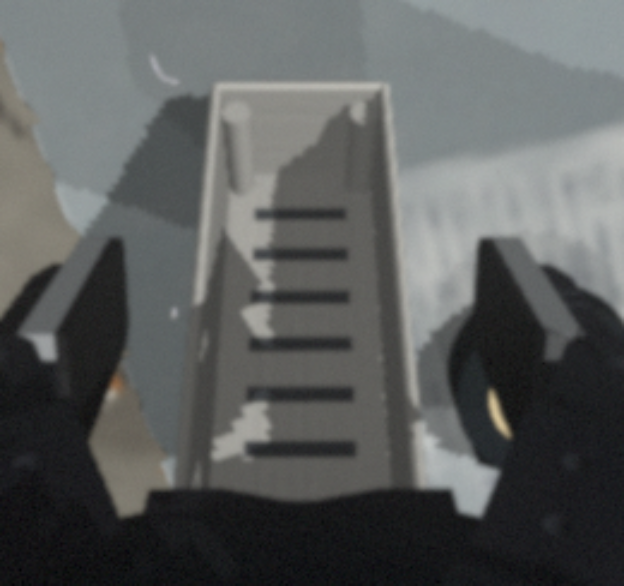

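The shell is tipping onto its back, away from the tape, with the open side now facing the camera. I'm closing to catch it.

>>> carry_out(
  motion=[
    {"dx": 0,"dy": 0,"dz": 0,"twist": 0,"hand": 0.3},
  ],
)

```text
clock: 12.8
ee_pos: [0.4165, -0.3042, 0.1053]
eef_rot: [[0.962, -0.274, 0.0], [-0.274, -0.962, 0.0], [0.0, -0.0, -1.0]]
force: [0.4, -0.1, 0.1]
opening: 0.0512
```

```bash
python3 look.py 24
```

```text
[0.0001, -0.1269, 0.1033] twist 0.0026
at [ 0.4165 -0.3042  0.1053] yaw -15.923341042756423 clock 12.8 F [ 0.4 -0.1  0.1] op 0.05117802359251555
```

View pics/l24.png

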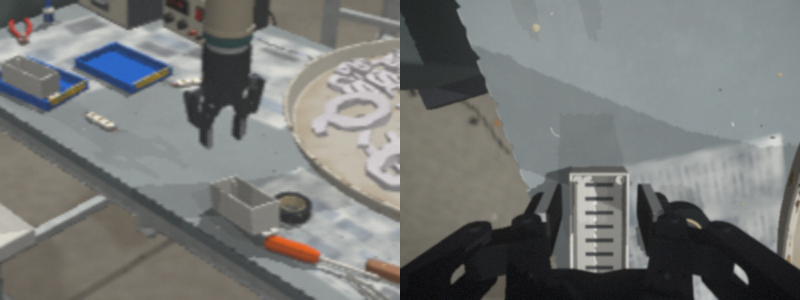

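It came down flat on its back on the table, open side up, beside the tape. I'll back off and check.

>>> carry_out(
  motion=[
    {"dx": 0,"dy": 0.0,"dz": -0.03,"twist": 0,"hand": 0.8},
    {"dx": 0,"dy": 0.02,"dz": -0.06,"twist": 0,"hand": 1},
    {"dx": 0,"dy": 0.04,"dz": -0.09,"twist": 0,"hand": 1},
    {"dx": 0,"dy": 0.04,"dz": -0.12,"twist": 0,"hand": 1},
    {"dx": 0,"dy": 0.04,"dz": -0.12,"twist": 0,"hand": 1},
    {"dx": 0,"dy": 0.04,"dz": -0.12,"twist": 0,"hand": 1},
  ],
)

```text
clock: 13.5
ee_pos: [0.4055, -0.3428, 0.2257]
eef_rot: [[0.962, -0.275, 0.001], [-0.275, -0.962, -0.001], [0.001, 0.0, -1.0]]
force: [0.0, -0.1, 0.2]
opening: 0.0857
```

```bash
python3 - <<'E'
from h import *
c,P=campose("wrist"); im=viewer.grab_frame("wrist"); np.savez("w25.npz",P=P,im=im); cv2.imwrite("pics/w25.png",im[:,:,::-1])
old=cv2.imread("pics/top0.png")[:,:,::-1]; t=viewer.grab_frame("top")
a=np.hstack([old[190:260,300:430],t[190:260,300:430]]); cv2.imwrite("pics/t25.png",cv2.resize(a,None,fx=3,fy=3,interpolation=cv2.INTER_CUBIC)[:,:,::-1])
print(sensors.sense()["ee_pos"],sensors.sense()["clock"])
E
```

```text
[ 0.40485818 -0.34196207  0.22434943] 13.6
```

View pics/w25.png

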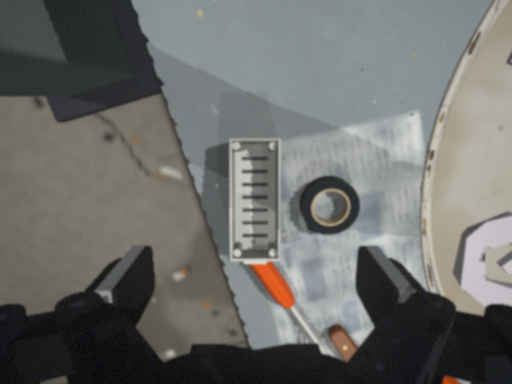

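View pics/t25.png

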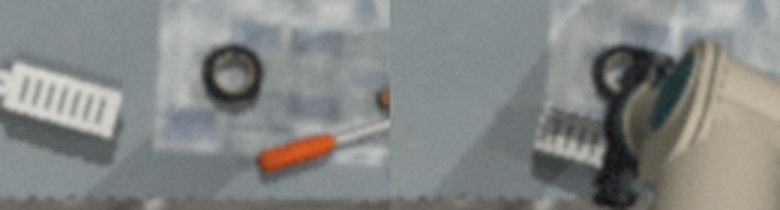

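```bash
python3 - <<'E'
from h import *
from scipy.optimize import least_squares
d=np.load("w25.npz"); im=d["im"]; P=d["P"]; c=viewer.calibration("wrist")
ct,Pt=campose("top")
print("handle ends top", p2w([[386.5,244],[413,236]],.012,ct,Pt).round(3))
print("handle now wrist", p2w([[262,268],[290,302]],.012,c,P).round(3))
print("tape top/wrist", p2w([[377,214]],.018,ct,Pt).round(3), p2w([[330,206]],.018,c,P).round(3))
cv2.imwrite("pics/w25z.png",cv2.resize(im[125:320,210:310],None,fx=4,fy=4,interpolation=cv2.INTER_CUBIC)[:600,:,::-1])
E
```

```text
handle ends top [[ 0.375 -0.436  0.012]
 [ 0.401 -0.523  0.012]]
handle now wrist [[ 0.38  -0.463  0.012]
 [ 0.4   -0.516  0.012]]
tape top/wrist [[ 0.472 -0.405  0.018]] [[ 0.472 -0.409  0.018]]
```

View pics/w25z.png

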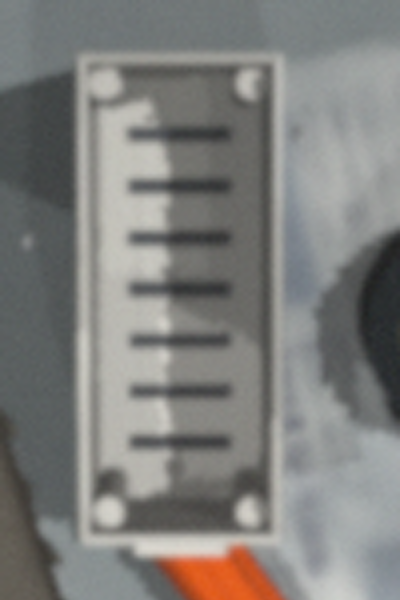

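```bash
python3 - <<'E'
from h import *
from scipy.optimize import least_squares
from scipy.spatial.transform import Rotation as Ro
d=np.load("w25.npz"); P=d["P"]; c=viewer.calibration("wrist")
q=lambda u,v:(210+u/4-.4,125+v/4-.4)
# frame like sample: x,y,z up, -y ear, origin back centre
pts=[(-.025,.06,.044),(.025,.06,.044),(.025,-.06,.044),(-.025,-.06,.044)]+[(s*.014,b,.003) for b in (.042,.028,.014,0,-.014,-.028,-.042) for s in (-1,1)]
uv=[q(78,52),q(284,53),q(284,547),q(77,547)]
for v in (133,186,237,289,340,391,442): uv+= [q(129,v),q(231,v)]
pts=np.array(pts);uv=np.array(uv)
def f(x,full):
    r=Ro.from_euler("zyx",[x[2],x[3] if full else 0,x[4] if full else 0]); X=r.apply(pts)+[x[0],x[1],x[5] if full else 0]
    return (w2p(X,c,P)-uv).ravel()
for full in (0,1):
    r=least_squares(f,[.39,-.38,-.28,0,0,0],args=(full,)); print(r.x[:2].round(4),np.degrees(r.x[2:5]).round(2),r.x[5].round(4),r.cost); print(r.fun.reshape(-1,2)[:6].round(1).tolist())
t=r.x[2]; print("ear tip", r.x[:2]+np.array([np.sin(t),-np.cos(t)])*.074)
E
```

```text
[ 0.3951 -0.3789] [-16.03   0.     0.  ] 0.0 135.4263248107365
[[-0.4, 9.5], [0.1, 9.3], [-2.3, -0.5], [2.1, -0.5], [-0.0, 0.6], [0.1, 0.7]]
[ 0.3954 -0.3775] [-15.73   3.41 -10.99] 0.0124 0.5320649794344531
[[-0.4, 0.0], [0.4, -0.2], [-0.3, -0.1], [0.4, -0.1], [-0.2, 0.2], [0.2, 0.2]]
ear tip [ 0.37535321 -0.44873628]
```

```bash
python3 - <<'E'
from h import *
delta([[.398,-.368,.12],[.398,-.368,.03]],-15.73)
E
```

```text
[0.0007, 0.027, 0.1043] twist -0.0029
[0.0009, 0.0271, 0.1943] twist -0.0029
at [ 0.4049 -0.342   0.2243] yaw -15.898872899625394 clock 13.6 F [-0.4  0.5 -1. ] op 0.08562204276938137
```

The fit shows the shell nose-up by 11°, with its ear resting on the screwdriver handle; tape and screwdriver haven't moved. I'll grip across the sides with the tips above tape height.

>>> carry_out(
  motion=[
    {"dx": 0.001,"dy": 0.027,"dz": 0.04,"twist": -0.003,"hand": 0.85},
    {"dx": 0.001,"dy": 0.027,"dz": 0.08,"twist": -0.003,"hand": 0.85},
    {"dx": 0.001,"dy": 0.027,"dz": 0.12,"twist": -0.003,"hand": 0.85},
    {"dx": 0.001,"dy": 0.027,"dz": 0.15,"twist": -0.003,"hand": 0.85},
    {"dx": 0.001,"dy": 0.027,"dz": 0.175,"twist": -0.003,"hand": 0.85},
    {"dx": 0.001,"dy": 0.027,"dz": 0.19,"twist": -0.003,"hand": 0.85},
    {"dx": 0.001,"dy": 0.027,"dz": 0.194,"twist": -0.003,"hand": 0.7},
    {"dx": 0.001,"dy": 0.027,"dz": 0.194,"twist": -0.003,"hand": 0.4},
    {"dx": 0.001,"dy": 0.027,"dz": 0.194,"twist": -0.003,"hand": 0.3},
    {"dx": 0.001,"dy": 0.027,"dz": 0.194,"twist": -0.003,"hand": 0.3},
  ],
)

```text
clock: 14.6
ee_pos: [0.3995, -0.3692, 0.0321]
eef_rot: [[0.962, -0.272, 0.001], [-0.272, -0.962, -0.001], [0.001, 0.001, -1.0]]
force: [0.7, 0.6, -1.0]
opening: 0.0484
```

```bash
python3 look.py 26; python3 - <<'E'
from h import *
delta([[.44,-.24,.13],[.44,-.24,.06],[.44,-.24,.02]])
E
```

```text
[-0.0009, -0.1942, 0.03] twist 0.0055
at [ 0.3995 -0.3692  0.0321] yaw -15.754705679881068 clock 14.6 F [ 0.7  0.6 -1. ] op 0.048384542314937135
[0.004, -0.1354, -0.098] twist 0
[0.0039, -0.1354, -0.028] twist 0
[0.0039, -0.1355, 0.012] twist 0
at [ 0.3994 -0.3693  0.0321] yaw -15.765038390905717 clock 14.7 F [-0.1 -0.9 -0.6] op 0.04923494961332747
```

View pics/l26.png

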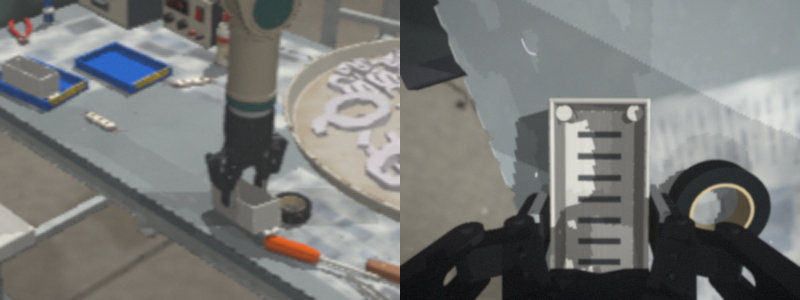

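>>> carry_out(
  motion=[
    {"dx": 0,"dy": 0,"dz": -0.02,"twist": 0,"hand": 0.3},
    {"dx": 0,"dy": 0,"dz": -0.05,"twist": 0,"hand": 0.3},
    {"dx": 0.001,"dy": -0.03,"dz": -0.06,"twist": 0,"hand": 0.3},
    {"dx": 0.002,"dy": -0.07,"dz": -0.06,"twist": 0,"hand": 0.3},
    {"dx": 0.004,"dy": -0.11,"dz": -0.06,"twist": 0,"hand": 0.3},
    {"dx": 0.004,"dy": -0.13,"dz": -0.055,"twist": 0,"hand": 0.3},
    {"dx": 0.004,"dy": -0.135,"dz": -0.03,"twist": 0,"hand": 0.3},
    {"dx": 0.004,"dy": -0.135,"dz": -0.015,"twist": 0,"hand": 0.3},
    {"dx": 0.004,"dy": -0.135,"dz": -0.004,"twist": 0,"hand": 0.3},
    {"dx": 0.004,"dy": -0.135,"dz": 0,"twist": 0,"hand": 0.3},
  ],
)

```text
clock: 15.7
ee_pos: [0.4392, -0.2401, 0.0307]
eef_rot: [[0.962, -0.272, -0.001], [-0.272, -0.962, 0.0], [-0.001, 0.0, -1.0]]
force: [0.5, 0.4, -1.2]
opening: 0.0489
```

```bash
python3 look.py 27
```

```text
[-0.004, -0.0591, 0.0287] twist 0.0053
at [ 0.4392 -0.2401  0.0307] yaw -15.765226056227817 clock 15.7 F [ 0.5  0.4 -1.2] op 0.04894812105446291
```

View pics/l27.png

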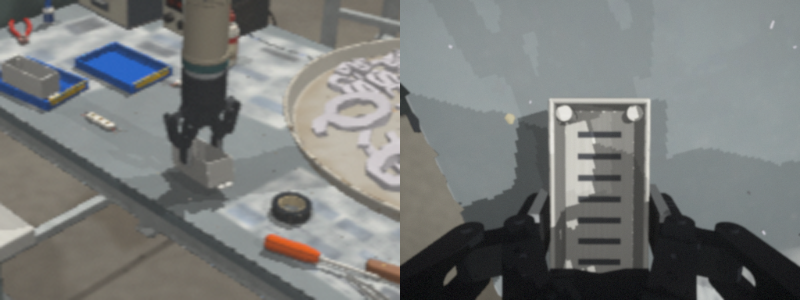

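Held, with tape and screwdriver unchanged. I'll press it down gently on clear table to level it.

>>> carry_out(
  motion=[
    {"dx": 0,"dy": 0,"dz": 0.003,"twist": 0,"hand": 0.5},
    {"dx": 0,"dy": 0,"dz": 0.006,"twist": 0,"hand": 0.55},
    {"dx": 0,"dy": 0,"dz": 0.009,"twist": 0,"hand": 0.57},
    {"dx": 0,"dy": 0,"dz": 0.009,"twist": 0,"hand": 0.575},
  ],
)

```text
clock: 16.2
ee_pos: [0.4395, -0.2443, 0.0243]
eef_rot: [[0.961, -0.275, 0.002], [-0.275, -0.961, -0.005], [0.003, 0.005, -1.0]]
force: [-3.0, -6.3, 11.9]
opening: 0.0491
```

```bash
python3 look.py 28
```

```text
[-0.0058, -0.0631, 0.022] twist 0.002
at [ 0.4395 -0.2443  0.0243] yaw -15.957288575180785 clock 16.2 F [-3.  -6.3 11.9] op 0.04906459588668238
```

View pics/l28.png

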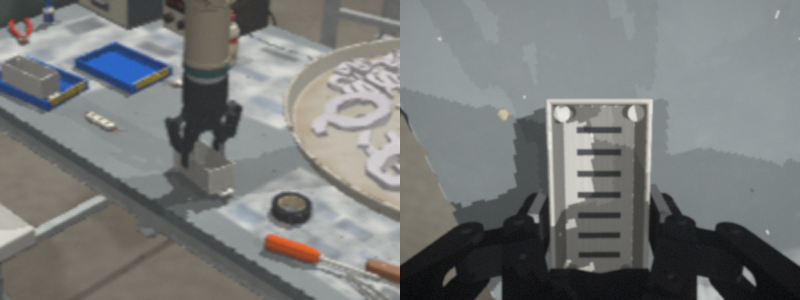

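Contact at about 12 N. I'll open to let it settle flat on the table, then rise and measure.

>>> carry_out(
  motion=[
    {"dx": 0,"dy": 0,"dz": 0,"twist": 0,"hand": 0.585},
    {"dx": 0,"dy": 0,"dz": 0,"twist": 0,"hand": 0.6},
    {"dx": 0,"dy": 0,"dz": 0,"twist": 0,"hand": 0.75},
    {"dx": 0,"dy": 0,"dz": -0.01,"twist": 0,"hand": 0.9},
    {"dx": 0,"dy": 0.0,"dz": -0.05,"twist": 0,"hand": 1},
    {"dx": 0,"dy": 0.0,"dz": -0.1,"twist": 0,"hand": 1},
    {"dx": 0,"dy": 0.0,"dz": -0.15,"twist": 0,"hand": 1},
    {"dx": 0,"dy": 0.0,"dz": -0.2,"twist": 0,"hand": 1},
    {"dx": 0,"dy": 0.0,"dz": -0.2,"twist": 0,"hand": 1},
    {"dx": 0,"dy": 0.0,"dz": -0.2,"twist": 0,"hand": 1},
  ],
)

```text
clock: 17.3
ee_pos: [0.4399, -0.2402, 0.224]
eef_rot: [[0.962, -0.271, 0.003], [-0.271, -0.962, -0.002], [0.003, 0.001, -1.0]]
force: [-0.5, -0.6, -0.5]
opening: 0.0855
```

```bash
python3 - <<'E'
from h import *
c,P=campose("wrist"); im=viewer.grab_frame("wrist"); np.savez("w29.npz",P=P,im=im)
cv2.imwrite("pics/w29.png",im[:,:,::-1])
cv2.imwrite("pics/w29z.png",cv2.resize(im[90:240,205:305],None,fx=4,fy=4,interpolation=cv2.INTER_CUBIC)[:,:,::-1])
E
```

```text
(no output)
```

View pics/w29.png

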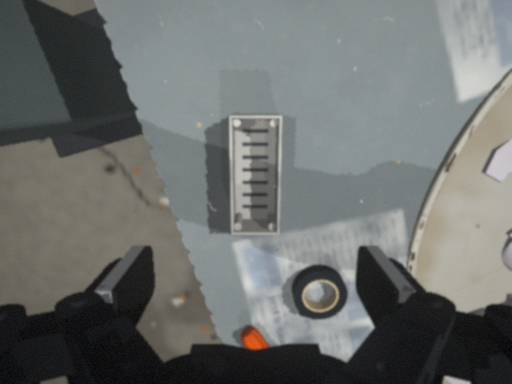

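View pics/w29z.png

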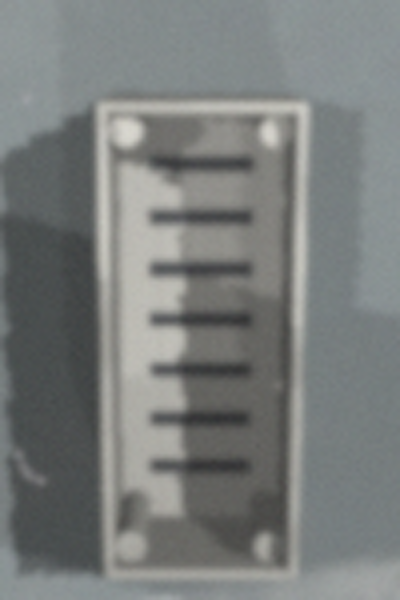

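```bash
python3 - <<'E'
from h import *
from scipy.optimize import least_squares
from scipy.spatial.transform import Rotation as Ro
d=np.load("w29.npz"); P=d["P"]; c=viewer.calibration("wrist")
q=lambda u,v:(205+u/4-.4,90+v/4-.4)
pts=[(-.025,.06,.044),(.025,.06,.044),(.025,-.06,.044),(-.025,-.06,.044)]+[(s*.014,b,.003) for b in (.042,.028,.014,0,-.014,-.028,-.042) for s in (-1,1)]
uv=[q(96,101),q(308,101),q(299,577),q(104,577)]
for v in (163,217,269,320,370,418,466): uv+= [q(150,v),q(251,v)]
pts=np.array(pts);uv=np.array(uv)
def f(x,full):
    r=Ro.from_euler("zyx",[x[2],x[3] if full else 0,x[4] if full else 0]); X=r.apply(pts)+[x[0],x[1],x[5] if full else 0]
    return (w2p(X,c,P)-uv).ravel()
for full in (0,1):
    r=least_squares(f,[.43,-.25,-.28,0,0,0],args=(full,)); print(r.x[:2].round(4),np.degrees(r.x[2:5]).round(2),r.x[5].round(4),r.cost); print(r.fun.reshape(-1,2)[:6].round(1).tolist())
s=sensors.sense();print(s["ee_pos"])
# trays in top image
t=viewer.grab_frame("top"); cv2.imwrite("pics/t29.png",cv2.resize(t[145:255,150:280],None,fx=6,fy=6,interpolation=cv2.INTER_CUBIC)[:600,:,::-1]); np.save("t29.npy",t)
E
```

```text
[ 0.4384 -0.2475] [-15.82   0.     0.  ] 0.0 1.9133581046852481
[[-0.5, 0.0], [0.1, 0.1], [-0.2, 0.9], [-0.1, 0.9], [-0.5, 0.2], [0.6, 0.2]]
[ 0.4381 -0.2481] [-15.83   0.57  -0.91] -0.0026 0.9649764987130612
[[-0.1, -0.2], [0.0, -0.2], [-0.1, 0.2], [0.1, 0.3], [-0.4, 0.5], [0.5, 0.5]]
[ 0.43898359 -0.23984923  0.22251189]
```

View pics/t29.png

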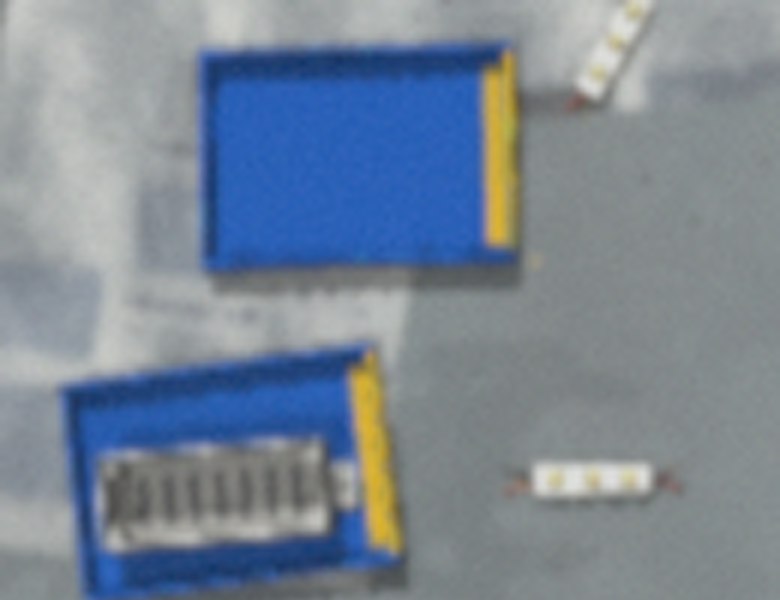

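```bash
python3 - <<'E'
from h import *
from scipy.optimize import least_squares
c,P=campose("top")
def tray(z4,name):
    uv=np.array(z4)/6+[150,145]-.4
    loc=np.array([(.06,.086),(.06,-.086),(-.06,-.086),(-.06,.086)])
    def f(x):
        t=x[2]; R=np.array([[np.cos(t),-np.sin(t)],[np.sin(t),np.cos(t)]]); return (w2p(np.c_[loc@R.T+x[:2],np.full(4,.02)],c,P)-uv).ravel()
    r=least_squares(f,[.6,.15,0]); print(name,r.x[:2].round(4),np.degrees(r.x[2]).round(2),r.fun.reshape(-1,2).round(1).tolist())
    return r.x
tray([(199,52),(513,45),(517,263),(206,270)],"empty")
x=tray([(63,388),(374,346),(402,558),(88,604)],"full")
uv=np.array([(98,458),(325,437),(330,533),(106,552)])/6+[150,145]-.4
w=p2w(uv,.048,c,P)[:,:2]-x[:2]; t=x[2]; R=np.array([[np.cos(t),-np.sin(t)],[np.sin(t),np.cos(t)]]); print("twin rim in tray",(w@R).round(4).tolist(),(w@R).mean(0))
delta([[.4384,-.2475,.10],[.4384,-.2475,.016]],-15.82)
E
```

```text
empty [0.6106 0.1433] 1.89 [[0.2, 0.2], [0.1, -0.0], [0.2, -0.2], [-0.5, 0.0]]
full [0.4372 0.2092] 8.33 [[-0.4, -0.3], [0.2, -0.6], [0.3, 0.6], [-0.1, 0.3]]
twin rim in tray [[0.0164, 0.0657], [0.0107, -0.0553], [-0.0402, -0.0514], [-0.0337, 0.0675]] [-0.01167637  0.0066495 ]
[0.0022, 0.0076, 0.1216] twist 0.0013
[0.0024, 0.0076, 0.2056] twist 0.0013
at [ 0.4386 -0.2397  0.2216] yaw -15.746499584280794 clock 17.4 F [-0.1  0.1 -1.1] op 0.08568011993053148
```

>>> carry_out(
  motion=[
    {"dx": 0.002,"dy": 0.0075,"dz": 0.05,"twist": 0,"hand": 0.9},
    {"dx": 0.002,"dy": 0.0075,"dz": 0.1,"twist": 0,"hand": 0.9},
    {"dx": 0.002,"dy": 0.0075,"dz": 0.14,"twist": 0,"hand": 0.9},
    {"dx": 0.002,"dy": 0.0075,"dz": 0.17,"twist": 0,"hand": 0.9},
    {"dx": 0.002,"dy": 0.0075,"dz": 0.19,"twist": 0,"hand": 0.9},
    {"dx": 0.002,"dy": 0.0075,"dz": 0.205,"twist": 0,"hand": 0.9},
    {"dx": 0.002,"dy": 0.0075,"dz": 0.205,"twist": 0,"hand": 0.7},
    {"dx": 0.002,"dy": 0.0075,"dz": 0.205,"twist": 0,"hand": 0.4},
    {"dx": 0.002,"dy": 0.0075,"dz": 0.205,"twist": 0,"hand": 0.3},
    {"dx": 0.002,"dy": 0.0075,"dz": 0.205,"twist": 0,"hand": 0.3},
  ],
)

```text
clock: 18.4
ee_pos: [0.4397, -0.248, 0.0179]
eef_rot: [[0.962, -0.272, 0.001], [-0.272, -0.962, -0.0], [0.001, 0.0, -1.0]]
force: [0.2, -0.5, -0.9]
opening: 0.0489
```

```bash
python3 look.py 30; python3 - <<'E'
from h import *
delta([[.4384,-.2475,.14],[.6104,.150,.14],[.6104,.150,.04]],1.9)
E
```

```text
[-0.0067, -0.0666, 0.0159] twist 0.0054
at [ 0.4397 -0.248   0.0179] yaw -15.760137188651688 clock 18.4 F [ 0.2 -0.5 -0.9] op 0.04887958036167306
[-0.0013, -0.0002, -0.1221] twist -0.3083
[0.0563, -0.4294, -0.1221] twist -0.3083
[0.0562, -0.4295, -0.0221] twist -0.3083
at [ 0.4397 -0.2481  0.0179] yaw -15.76548579009568 clock 18.5 F [-0.2  0.1 -1.3] op 0.04896263110001699
```

View pics/l30.png

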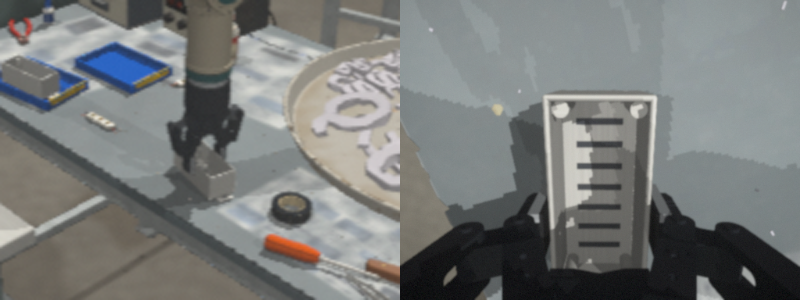

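>>> carry_out(
  motion=[
    {"dx": 0,"dy": 0,"dz": -0.02,"twist": 0,"hand": 0.3},
    {"dx": 0,"dy": 0,"dz": -0.06,"twist": 0,"hand": 0.3},
    {"dx": 0.0,"dy": -0.02,"dz": -0.1,"twist": 0,"hand": 0.3},
    {"dx": 0.01,"dy": -0.06,"dz": -0.12,"twist": -0.05,"hand": 0.3},
    {"dx": 0.015,"dy": -0.1,"dz": -0.12,"twist": -0.1,"hand": 0.3},
    {"dx": 0.02,"dy": -0.14,"dz": -0.12,"twist": -0.15,"hand": 0.3},
    {"dx": 0.025,"dy": -0.18,"dz": -0.12,"twist": -0.2,"hand": 0.3},
    {"dx": 0.03,"dy": -0.22,"dz": -0.12,"twist": -0.25,"hand": 0.3},
    {"dx": 0.035,"dy": -0.26,"dz": -0.12,"twist": -0.3,"hand": 0.3},
    {"dx": 0.04,"dy": -0.29,"dz": -0.12,"twist": -0.308,"hand": 0.3},
  ],
)

```text
clock: 19.5
ee_pos: [0.5573, 0.0234, 0.1378]
eef_rot: [[0.999, 0.036, 0.001], [0.036, -0.999, 0.001], [0.001, -0.001, -1.0]]
force: [0.2, 0.3, -1.5]
opening: 0.049
```

```bash
python3 - <<'E'
from h import *
delta([[.6104,.150,.14],[.6104,.150,.04]],1.9)
E
```

```text
[0.0576, -0.1246, -0.0019] twist 0.0033
[0.0575, -0.1244, 0.0981] twist 0.0033
at [0.5573 0.0234 0.1378] yaw 2.087422852866267 clock 19.5 F [ 0.2  0.3 -1.5] op 0.04901051826014988
```

>>> carry_out(
  motion=[
    {"dx": 0.015,"dy": -0.03,"dz": 0,"twist": 0.002,"hand": 0.3},
    {"dx": 0.03,"dy": -0.06,"dz": 0,"twist": 0.002,"hand": 0.3},
    {"dx": 0.045,"dy": -0.09,"dz": 0,"twist": 0.002,"hand": 0.3},
    {"dx": 0.053,"dy": -0.113,"dz": 0,"twist": 0.002,"hand": 0.3},
    {"dx": 0.0575,"dy": -0.1245,"dz": 0,"twist": 0.002,"hand": 0.3},
    {"dx": 0.0575,"dy": -0.1245,"dz": 0,"twist": 0.002,"hand": 0.3},
    {"dx": 0.0575,"dy": -0.1245,"dz": 0,"twist": 0.002,"hand": 0.3},
  ],
)

```text
clock: 20.2
ee_pos: [0.6096, 0.1449, 0.1372]
eef_rot: [[1.0, 0.03, -0.001], [0.03, -1.0, -0.002], [-0.001, 0.002, -1.0]]
force: [-0.6, 0.4, -1.7]
opening: 0.049
```

```bash
python3 - <<'E'
from h import *
c,P=campose("wrist"); im=viewer.grab_frame("wrist"); cv2.imwrite("pics/w31.png",im[:,:,::-1])
t=viewer.grab_frame("top"); cv2.imwrite("pics/t31.png",cv2.resize(t[145:255,150:280],None,fx=5,fy=5,interpolation=cv2.INTER_CUBIC)[:,:,::-1])
x,y,th=.6106,.1433,np.radians(1.89)
R=np.array([[np.cos(th),-np.sin(th)],[np.sin(th),np.cos(th)]])
loc=np.array([(.06,.086),(.06,-.086),(-.06,-.086),(-.06,.086)])@R.T+[x,y]
uv=w2p(np.c_[loc,np.full(4,.02)],c,P); print(uv.round())
b=im.copy(); cv2.polylines(b,[uv.round().astype(int)],True,(255,0,0),1); cv2.imwrite("pics/w31.png",b[:,:,::-1])
delta([[.6104,.150,.14],[.6104,.150,.04],[.6104,.150,.023]],1.9)
E
```

```text
[[339.  74.]
 [326. 284.]
 [187. 285.]
 [174.  74.]]
[0.0008, -0.0058, -0.0028] twist -0.0046
[0.0009, -0.006, 0.0972] twist -0.0046
[0.0009, -0.0061, 0.1142] twist -0.0046
at [0.6097 0.1441 0.1372] yaw 1.637179766784655 clock 20.3 F [ 0.6 -0.7 -0.3] op 0.048960956831242755
```

View pics/w31.png

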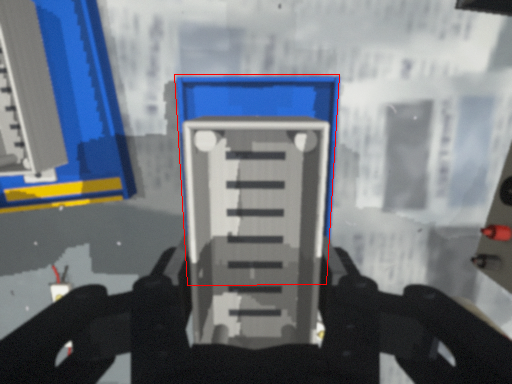

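>>> carry_out(
  motion=[
    {"dx": 0.001,"dy": -0.006,"dz": 0.015,"twist": -0.004,"hand": 0.3},
    {"dx": 0.001,"dy": -0.006,"dz": 0.04,"twist": -0.004,"hand": 0.3},
    {"dx": 0.001,"dy": -0.006,"dz": 0.06,"twist": -0.004,"hand": 0.3},
    {"dx": 0.001,"dy": -0.006,"dz": 0.08,"twist": -0.004,"hand": 0.3},
    {"dx": 0.001,"dy": -0.006,"dz": 0.092,"twist": -0.004,"hand": 0.3},
    {"dx": 0.001,"dy": -0.006,"dz": 0.1,"twist": -0.004,"hand": 0.3},
    {"dx": 0.001,"dy": -0.006,"dz": 0.104,"twist": -0.004,"hand": 0.3},
    {"dx": 0.001,"dy": -0.006,"dz": 0.107,"twist": -0.004,"hand": 0.3},
    {"dx": 0.001,"dy": -0.006,"dz": 0.109,"twist": -0.004,"hand": 0.3},
    {"dx": 0.001,"dy": -0.006,"dz": 0.11,"twist": -0.004,"hand": 0.3},
  ],
)

```text
clock: 21.3
ee_pos: [0.6113, 0.1529, 0.0277]
eef_rot: [[0.999, 0.035, 0.001], [0.035, -0.999, 0.0], [0.001, -0.0, -1.0]]
force: [0.2, -0.2, -0.4]
opening: 0.0488
```

```bash
python3 - <<'E'
from h import *
delta([[.6104,.150,.022]],1.9)
c,P=campose("wrist"); im=viewer.grab_frame("wrist"); cv2.imwrite("pics/w32.png",im[:,:,::-1])
t=viewer.grab_frame("scene"); cv2.imwrite("pics/s32.png",cv2.resize(t[150:240,150:300],None,fx=4,fy=4,interpolation=cv2.INTER_CUBIC)[:,:,::-1])
E
```

```text
[-0.001, 0.0028, 0.0057] twist 0.0018
at [0.6113 0.1529 0.0277] yaw 2.00349511430341 clock 21.3 F [ 0.2 -0.2 -0.4] op 0.04876152918147362
```

View pics/w32.png

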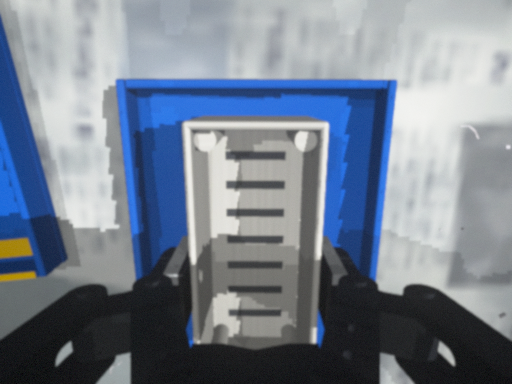

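View pics/s32.png

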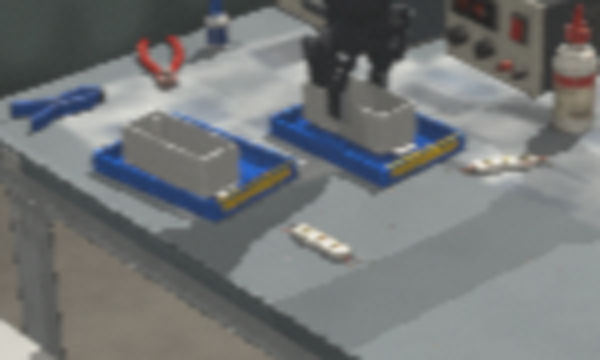

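>>> carry_out(
  motion=[
    {"dx": -0.001,"dy": 0.003,"dz": 0.002,"twist": 0,"hand": 0.3},
    {"dx": -0.001,"dy": 0.003,"dz": 0.0035,"twist": 0,"hand": 0.3},
    {"dx": -0.001,"dy": 0.003,"dz": 0.005,"twist": 0,"hand": 0.3},
    {"dx": -0.001,"dy": 0.003,"dz": 0.0055,"twist": 0,"hand": 0.3},
    {"dx": -0.001,"dy": 0.003,"dz": 0.006,"twist": 0,"hand": 0.3},
    {"dx": -0.001,"dy": 0.003,"dz": 0.006,"twist": 0,"hand": 0.3},
  ],
)

```text
clock: 22.0
ee_pos: [0.61, 0.1498, 0.0213]
eef_rot: [[0.999, 0.035, -0.0], [0.035, -0.999, 0.0], [-0.0, -0.0, -1.0]]
force: [0.7, -0.2, -1.2]
opening: 0.0487
```

>>> carry_out(
  motion=[
    {"dx": 0,"dy": 0,"dz": 0.001,"twist": 0,"hand": 0.3},
    {"dx": 0,"dy": 0,"dz": 0.0015,"twist": 0,"hand": 0.3},
    {"dx": 0,"dy": 0,"dz": 0.002,"twist": 0,"hand": 0.3},
    {"dx": 0,"dy": 0,"dz": 0.002,"twist": 0,"hand": 0.3},
  ],
)

```text
clock: 22.4
ee_pos: [0.6101, 0.1499, 0.0207]
eef_rot: [[0.999, 0.035, 0.001], [0.035, -0.999, -0.0], [0.001, 0.0, -1.0]]
force: [-2.0, -0.8, 8.0]
opening: 0.0489
```

Contact at 8 N. I'll ease open, stay clear of the walls, then rise.

>>> carry_out(
  motion=[
    {"dx": 0,"dy": 0,"dz": 0,"twist": 0,"hand": 0.57},
    {"dx": 0,"dy": 0,"dz": 0,"twist": 0,"hand": 0.585},
    {"dx": 0,"dy": 0,"dz": 0,"twist": 0,"hand": 0.62},
    {"dx": 0,"dy": 0,"dz": 0,"twist": 0,"hand": 0.72},
    {"dx": 0,"dy": 0,"dz": 0,"twist": 0,"hand": 0.75},
    {"dx": 0,"dy": 0,"dz": -0.015,"twist": 0,"hand": 0.75},
    {"dx": 0,"dy": 0,"dz": -0.05,"twist": 0,"hand": 0.8},
    {"dx": 0,"dy": 0,"dz": -0.1,"twist": 0,"hand": 0.8},
    {"dx": 0,"dy": 0,"dz": -0.15,"twist": 0,"hand": 0.8},
    {"dx": 0,"dy": 0,"dz": -0.2,"twist": 0,"hand": 0.8},
  ],
)

```text
clock: 23.4
ee_pos: [0.6097, 0.1497, 0.2224]
eef_rot: [[0.999, 0.035, 0.001], [0.035, -0.999, 0.0], [0.001, -0.0, -1.0]]
force: [1.1, -0.3, -1.1]
opening: 0.0684
```

>>> carry_out(
  motion=[
    {"dx": 0,"dy": 0.03,"dz": -0.01,"twist": 0,"hand": 0.8},
    {"dx": 0,"dy": 0.03,"dz": -0.01,"twist": 0,"hand": 0.8},
    {"dx": 0,"dy": 0.03,"dz": -0.01,"twist": 0,"hand": 0.8},
    {"dx": 0,"dy": 0.03,"dz": -0.01,"twist": 0,"hand": 0.8},
  ],
)

```text
clock: 23.8
ee_pos: [0.6102, 0.1205, 0.2288]
eef_rot: [[0.999, 0.036, -0.002], [0.036, -0.999, 0.0], [-0.001, -0.001, -1.0]]
force: [-0.4, 0.1, -0.5]
opening: 0.0682
```

```bash
python3 - <<'E'
from h import *
print(sensors.sense()["ee_pos"])
c,P=campose("wrist"); im=viewer.grab_frame("wrist"); cv2.imwrite("pics/w33.png",im[:,:,::-1]); np.savez("w33.npz",P=P,im=im)
t=viewer.grab_frame("scene"); cv2.imwrite("pics/s33.png",cv2.resize(t[150:270,150:350],None,fx=4,fy=4,interpolation=cv2.INTER_CUBIC)[:,:,::-1])
E
```

```text
[0.61023333 0.1204644  0.22881542]
```

View pics/w33.png

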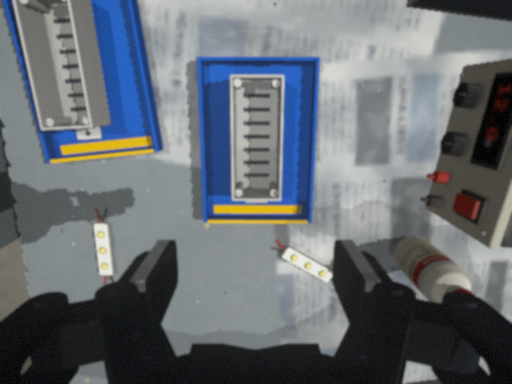

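View pics/s33.png

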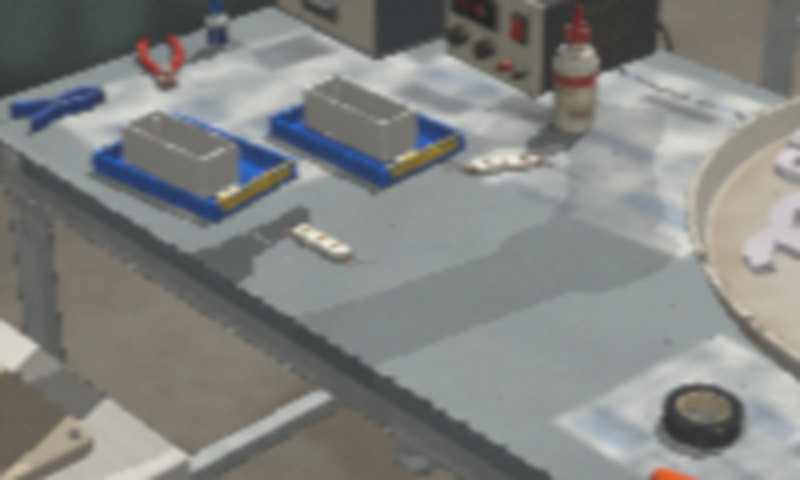

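```bash
python3 - <<'E'
from h import *
from scipy.optimize import least_squares
from scipy.spatial.transform import Rotation as Ro
d=np.load("w33.npz"); im=d["im"]; c=viewer.calibration("wrist"); P=d["P"]
t=viewer.grab_frame("top"); old=cv2.imread("pics/top0.png")[:,:,::-1]
a=np.vstack([old[140:260,95:425],t[140:260,95:425]]); cv2.imwrite("pics/t34.png",cv2.resize(a,None,fx=2.3,fy=2.3,interpolation=cv2.INTER_CUBIC)[:,:,::-1])
cv2.imwrite("pics/w34.png",cv2.resize(im[55:225,195:325],None,fx=3.5,fy=3.5,interpolation=cv2.INTER_CUBIC)[:,:,::-1])
E
```

```text
(no output)
```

View pics/t34.png

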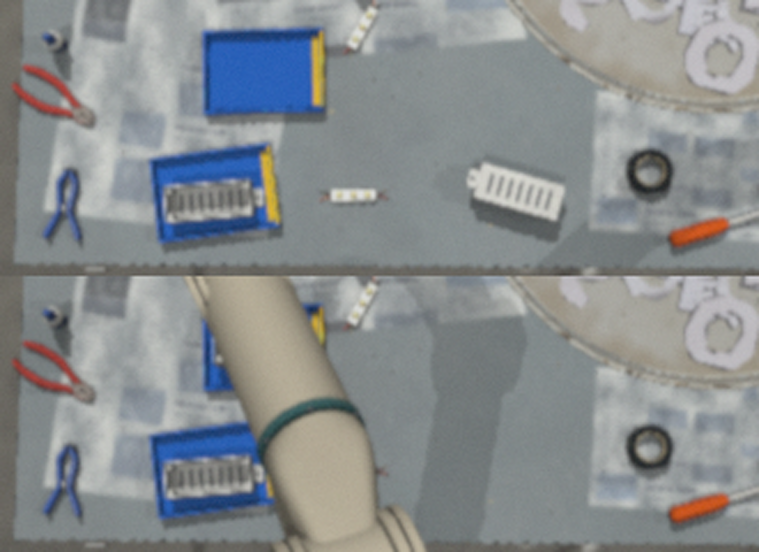

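View pics/w34.png

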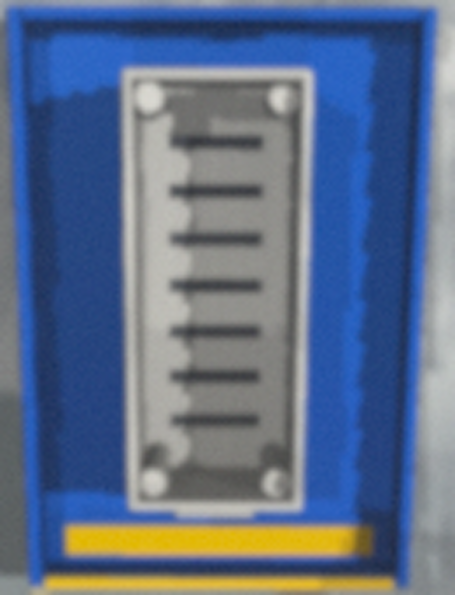

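The shell lies flat in the tray, open side up, with its ear at the yellow end. Tape, screwdriver, pliers, clamp and twin show no visible shift from the first picture, so I'm handing in.

```bash
python3 - <<'E'
from bench import job_done, sensors
print(sensors.sense()["clock"]); print(job_done())
E
```

```text
23.95
the job is handed in; nothing more can be done
None
```

The shell is in the empty tray, open side up with its ear at the yellow end, released with the gripper clear. I handed the job in at 23.95 s.

**How it was done:** The pads held the shell too firmly to pivot at full grip. I gripped it at the ear end, eased the grip so gravity swung the foot down, and stood it up. I then pressed it level on clear table, regripped it, carried it across and lowered it into the tray. It touched down at about 8 N.

**What went wrong on the way:**
- An early test of the eased grip dropped the shell about 12 mm, flat onto the table.
- When I let go of it standing, it tipped onto its back on the table. My attempt to catch it failed, and its ear came to rest on the screwdriver handle.

**Last checks:**
- In the wrist and scene pictures the shell is roughly centred in the tray and looks flat. I judged that by eye and did not run a pose fit.
- The top pictures from before and after show the tape, screwdriver, clamp, cutters and twin unmoved to the eye.
- The arm hid one LED module and part of the trays in that last top view. Both LED modules showed in the wrist and scene pictures just before.

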